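# Pull the vent flap shut with the hook pole

### The arm

A 7-joint arm with a two-finger parallel gripper is mounted at the origin on the work surface. World frame = base frame: x ahead of the robot, y to its left, z up, the work surface at z = 0. Lengths are in m, angles in degrees, forces in N, time in s.
With the tool pointing down it reaches from about 0.425 to 0.875 m from the base axis. Payload 4.7 kg.
Tool frame: the origin (TCP) lies on the centre line of the jaws, within the pads' length; the fingertips stand 8 mm ahead of it and the grasp point (between the pads) lies 11 mm behind it; z points along the fingers, y is the direction in which the jaws open and shut (so a half turn about z gives the same grasp; the last joint's range is limited). The gripper opens to 87 mm and grips with 3 to 60 N. Pads are 19 mm wide; open, the fingers measure 117 mm over their backs; the gripper's body (75 mm by 190 mm) begins 51 mm behind the grasp point.
Start: joints at [-68.119, 18.392, -4.016, 83.108, 1.295, 78.541, -3.26], TCP at [0.234, 0.607, 0.231] pointing down, gripper open.
Joint ranges: [-163.93, 163.93], [-17.29, 119.83], [-79.2, 71.16], [3.27, 140.29], [-89.18, 269.18], [5.43, 117.66], [-154.24, 154.24]. Speed limits (degrees/s): [147.25, 147.25, 180, 180, 180, 180, 180].

### API

Orientations are given as [roll, pitch, yaw] about the fixed x, y, z axes, in that order (R = Rz(yaw) Ry(pitch) Rx(roll)).
In Python, from cell import status, vision, workorder gives the robot as it stands.
- The arm moves only by the tool step_arm, never from a script. Its argument "series" is a list of rows, each an object of numbers: "ax", "ay", "az": the turn, a rotation vector about the world's x, y, z in degrees; "x", "y", "z": the shift along the world's x, y, z in m; "claw": the opening in per cent of the stroke, from 0 (shut) to 100 (fully open). In form: [{"ax": .., "ay": .., "az": .., "x": .., "y": .., "z": .., "claw": ..}, ...]. A call has 1 to 12 rows; each row is the pose to reach, as a shift and turn from the pose commanded when the call began; what a row does not reach only later rows make up. A row lasts 1/10 s, in which the tool goes at most 50 mm and 8.59 degrees, less where a joint would pass 70% of its speed; a pose out of reach is approached as far as the arm can. A call with a gripper value outside its range is refused whole. The fingers move at their own pace and stop on an object; "squeeze" is the grip in N (left out, the last holds). Time passes only in rows, so rows that repeat a pose let the fingers close. It gives the time, the measured TCP pose, the force and the opening at its end, in the units of the state.
- status.get_obs(): the state, without advancing time (a new reading comes with each control period).
- vision.read_camera(name): name is "scene" or "top" or "wrist"; returns the picture (400x640x3 uint8, red, green, blue); there is no depth.
- vision.camera_params(name): a dict with "fovy" (degrees; the focal length in pixels is half the picture's height over the tangent of half this angle, whatever the lens; pixels are square), "cx", "cy" (the principal point, pixels), "eye" and "orientation" of the camera in the world; the wrist camera has in their place "tool_from_camera" (4x4, takes a point from camera to tool coordinates, whose origin is the TCP and whose axes are the flange's). Camera axes: x right, y down, z forward; pixel columns grow to the right and rows downward; lengths in m; the calibration is good to about 2 mm. The wrist camera is an equidistant fisheye: a pixel r from the principal point sees the ray r / f radians off the axis. A picture is of the moment at which its call begins: read the wrist's pose just before it. camera_params takes no time and is no camera call.
- workorder.sign_off(): hands the job in, once; it reports no verdict.
The state is a dict: "time_s": time; "qpos": joint angles; "joint_velocities": joint speeds; "effort": joint torques, N m; "tool_pos": TCP position; "tool_rot": TCP orientation; "force": force on the tool from outside, world axes, zero at the start; "wrist_torque": the same for the moment, N m; "grip_width": finger opening in m.
Only numpy, scipy, OpenCV 4.12 (cv2) and the standard library are available. Lean on these libraries where they do the work, as an engineer would, in place of code of your own. Each camera call takes 0.05 s, during which the arm holds its last target.

### The job

Take the hook pole from its two cradles, hook it into the yellow eye of the open vent flap and gently pull the flap fully shut through its snap catch; once it is home, keep a steady pull of about 12 N on it for a second so that its seal takes, never forcing the eye (stay under 18 N). Then unhook and lay the pole gently back in both cradles as it lay, hook hanging down and pointing the same way; do not touch the flap with the robot itself and leave the other things on the bench alone.

Things in the scene. Friction and masses are not known exactly. Their poses are not given: they have to be found in the camera images.
- pole_grip (a point): Hook pole, 464 mm long, about 250 g, lying level in two cradles. Point: centre of its red handle and balance point, 90 above the bench at rest. x runs along the pole to the hook end, z up as it lies. Handle flat-sided, 110 long (x), 22 wide (y), 26 tall. Round shaft, 14 diameter, from 200 behind to 230 ahead of this point; 22 mm thick end weight behind, prong ahead.
- hook_tip (a point): Lower end of the pole's prong, 230 ahead of and 50 below pole_grip; same axes. The prong is a straight round steel pin, 8 diameter, that goes down at a right angle from the front end of the shaft to 50 below the shaft's centre line (15 mm ball at the corner).
- rack: Fixed plywood base 300 x 80 x 12 with V cradles at x = -125 and +125 that hold the pole's shaft. Origin: centre of the underside; x runs along the lying pole to its hook end. The pole's centre line lies over the x axis, 90 above the bench; the V's top edges are about 98 above the bench, about 23 apart. The pole lifts straight out.
- flap_hinge (a point): Middle of the hinge line at the flap's foot, 85 above the bench, fixed to the vent box. y along the hinge, z up, x into the box; the flap is pulled shut to -x. Box: plinth from x = -25 to 225, 250 wide, 75 tall; side plates at y = +-117 and back plate at x = 222, to 190 above the bench; front corner posts (y = +-136, x = 0 to 25) to 270; open above and in front.
- flap (a joint): Angle of the green flap (186 wide, 215 high): 0 = upright, shut against a firm stop (it gives under 1 mm); grows as it leans into the box; starts at 0.5 to 0.75. Stiff hinge, 0.7 N m: stays where left, but 4 N down on the eye can push it wider. A sprung ball catch resists from about 0.09 and gives way near 0.04 rad: about 8 to 12 N at the eye in all; then it draws the flap to 0 and keeps it there.
- eye_foot (a point): Where the shank of the yellow ring eye enters the flap's front face (the face holds the hinge line), 190 up it from the hinge, on its middle. Ring: 34 mean diameter, 6 mm wire, 28 hole, centre straight in front of this point by 24 to 38 mm: screwed in differently each time, not measured. Axes are the flap's: x into the face, z = axis of the hole. The prong enters from above.
- paint_can: bystander, leave it: steel can, 90 across, 110 tall
- tape: bystander, leave it: yellow tape roll, 90 across, 30 tall
- screwdriver: bystander, leave it: loose screwdriver lying on the bench
- mug: bystander, leave it: blue mug, 80 across, 95 tall
- brush: bystander, leave it: paint brush lying on the bench
- screw_jar: bystander, leave it: glass jar, 64 across, 90 tall
- offcut: bystander, leave it: wood offcut 140 x 60 x 38

How it is judged (in metres and radians):
On the way, in this order (a step that is already met when the one before it is completed fails the run):
1. the pole's prong is lowered into the eye (x of eye_foot in the frame of hook_tip between 0.006 and 0.046 m and y of eye_foot in the frame of hook_tip between -0.014 and 0.014 m and z of eye_foot in the frame of hook_tip between -0.025 and 0.034 m), for 0.1 s.
2. with the prong in the eye, the flap is shut and is kept pulled home with a steady force (value of joint flap below 0.02 rad and contact force between pole and flap above 8 N and x of eye_foot in the frame of hook_tip between 0.006 and 0.06 m and y of eye_foot in the frame of hook_tip between -0.014 and 0.014 m), for 0.8 s.
At the end, for the whole second after the job is handed in: The flap is shut (within 0.02 rad) and the pole lies at rest in both cradles, let go: its handle's centre within 35 mm along and 8 mm across of the cradles' middle and 80 to 98 mm above the bench, in line within 0.06 rad, hook at the same end as at the start and hanging down within 0.5 rad (value of joint flap below 0.02 rad and x of pole_grip in the frame of rack between -0.035 and 0.035 m and y of pole_grip in the frame of rack between -0.008 and 0.008 m and z of pole_grip in the frame of rack between 0.08 and 0.098 m and x of hook_tip in the frame of rack between 0.15 and 0.3 m and angle between the x axis of pole_grip and the x axis of rack, either way round below 0.06 rad and angle between pole_grip's own z axis and vertical below 0.5 rad and linear speed of pole below 0.02 m/s); the robot touches nothing.
It fails at once if the robot itself touches the flap (it may be moved with the pole only) (contact force between any of the arm, the fingers and flap above 0.5 N).
It fails at once if the pole loads the flap or its eye with more than 18 N (contact force between pole and flap above 18 N).
It fails at once if the pole strikes or presses the cradles with more than 60 N in all (contact force between pole and rack above 60 N).
It fails at once if a bystander is moved by more than 30 mm (distance of any of paint_can, tape, screwdriver, mug, brush, screw_jar, offcut from where it was at the start of the episode above 0.03 m).
It also fails if it takes over 72 s, if anything falls off the work surface, if the arm or the gripper's body presses on something with over 40 N, if the wrist force passes 120 N, or if a joint passes its speed limit or range.

## Working session

There is one attempt and no reset: what is moved stays moved. The work goes in short steps, Python scripts to look and compute and a tool call to move; the robot and the scene stay as the last step left them, time stands still between calls to the robot, and variables do not carry over. Pictures are saved under pics/ and viewed, and the job is handed in when it is done.

Besides the shell and the picture viewer there is one more tool, called after "Emit:" as name([rows], argument=value, ...), one row to a line, values as JSON. step_arm: Moves the arm, as the interface text tells. Its arguments: {"type":"object","properties":{"series":{"type":"array"},"squeeze":{"type":"number"}},"required":["series"]}

```bash
ls; mkdir -p pics
python3 - <<'E'
from cell import status, vision, workorder
import cv2
print(status.get_obs())
for n in ["scene","top","wrist"]:
    print(n,vision.camera_params(n))
    cv2.imwrite(f"pics/a_{n}.png",cv2.cvtColor(vision.read_camera(n),cv2.COLOR_RGB2BGR))
E
```

```text
pics
{'time_s': 0.0, 'qpos': array([-68.11865337,  18.4391051 ,  -4.0165691 ,  83.17499939,
         1.29516762,  78.53950138,  -3.26016507]), 'joint_velocities': array([0.01841712, 0.08605185, 0.02699796, 0.01181805, 0.14089544,
       0.07279998, 0.00433442]), 'effort': array([ 5.34936498e-04, -4.91308880e+01, -4.03681230e-01, -3.12528706e+01,
       -6.39529293e-02,  4.37462667e-02,  1.75230630e-04]), 'tool_pos': array([0.23356281, 0.60601715, 0.22946026]), 'tool_rot': array([-1.79891650e+02,  5.53072457e-03,  1.58929263e+02]), 'force': array([-0.1864453 ,  0.02216247, -0.28433729]), 'wrist_torque': array([-0.01510005, -0.00695223, -0.0327935 ]), 'grip_width': 0.08713758375604115}
scene {'fovy': 42.237675627451885, 'cx': 323.2757835550014, 'cy': 198.78901249892212, 'eye': array([ 1.16384905, -0.62935385,  1.66563295]), 'orientation': array([-1.49939143e+02,  2.06921152e-02,  4.76453562e+01])}
top {'fovy': 44.856308333373235, 'cx': 319.10103149535115, 'cy': 194.22995249150915, 'eye': array([ 0.27225437, -0.07295445,  1.84958237]), 'orientation': array([-1.71299913e+02, -1.05634821e-01, -8.88556278e+01])}
wrist {'fovy': 65.70646984690485, 'cx': 324.6136844699456, 'cy': 199.0845363334319, 'tool_from_camera': array([[-4.96688829e-04, -9.61128079e-01, -2.76102460e-01,
         7.62001462e-02],
       [ 9.99999874e-01, -4.56989532e-04, -2.08123083e-04,
        -1.29005088e-03],
       [ 7.38570055e-05, -2.76102528e-01,  9.61128185e-01,
        -1.52692572e-01],
       [ 0.00000000e+00,  0.00000000e+00,  0.00000000e+00,
         1.00000000e+00]])}
```

View pics/a_scene.png

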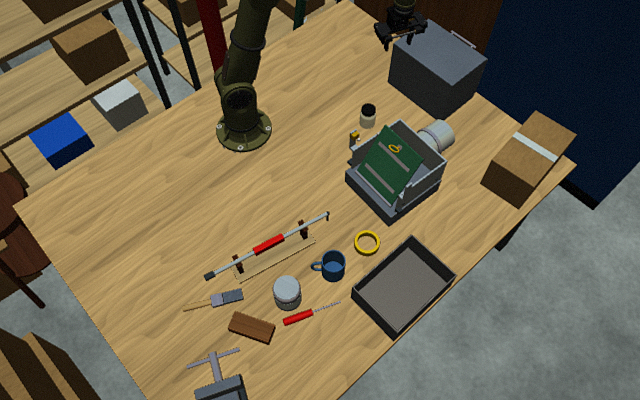

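View pics/a_top.png

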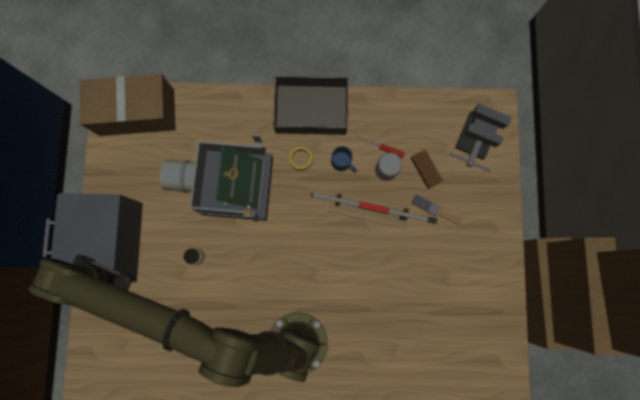

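View pics/a_wrist.png

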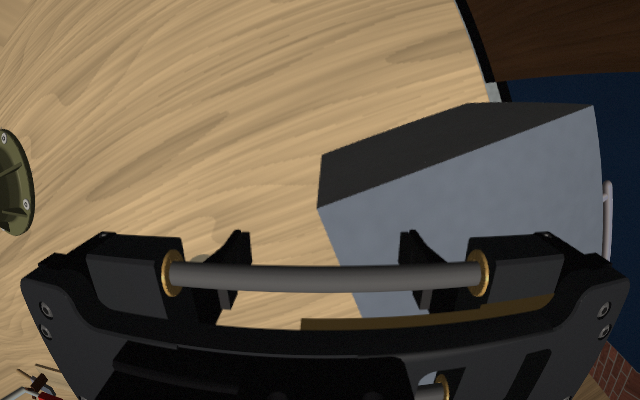

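The scene picture shows the red handle at about (268,244), the prong end at (327,215), the flap at (390,165) and the eye at (395,148). In the top picture the handle is at about (375,208), the hook end at (313,194) and the eye at (232,173). Next I'll build helpers and measure.

```bash
cat > h.py <<'E'
import numpy as np, cv2
from scipy.spatial.transform import Rotation as R
from cell import status, vision
def rot(rpy): return R.from_euler('xyz',rpy,degrees=True).as_matrix()
def cam(n,obs=None):
    p=vision.camera_params(n); f=200/np.tan(np.radians(p['fovy']/2))
    if n=='wrist':
        o=obs; T=np.eye(4);T[:3,:3]=rot(o['tool_rot']);T[:3,3]=o['tool_pos']
        M=T@p['tool_from_camera']; return dict(f=f,cx=p['cx'],cy=p['cy'],R=M[:3,:3],o=M[:3,3],fish=True)
    return dict(f=f,cx=p['cx'],cy=p['cy'],R=rot(p['orientation']),o=np.array(p['eye']),fish=False)
def ray(c,u,v):
    a=np.array([u-c['cx'],v-c['cy']])/c['f']
    if c['fish']:
        r=np.hypot(*a); d=np.array([*(a*np.sinc(r/np.pi)),np.cos(r)])
    else: d=np.array([a[0],a[1],1.])
    d=c['R']@d; return d/np.linalg.norm(d)
def onz(c,uv,z):
    d=ray(c,*uv); return c['o']+d*(z-c['o'][2])/d[2]
def tri(obs):  # [(cam,uv),...]
    A=np.zeros((3,3));b=np.zeros(3);P=[]
    for c,uv in obs:
        d=ray(c,*uv);m=np.eye(3)-np.outer(d,d);A+=m;b+=m@c['o'];P.append((m,c['o']))
    x=np.linalg.solve(A,b); return x,[round(1000*float(np.linalg.norm(m@(x-o))),1) for m,o in P]
def proj(c,X):
    d=c['R'].T@(np.array(X)-c['o'])
    if c['fish']:
        r=np.hypot(d[0],d[1]);t=np.arctan2(r,d[2]);s=c['f']*t/r
        return np.array([c['cx']+s*d[0],c['cy']+s*d[1]])
    return np.array([c['cx']+c['f']*d[0]/d[2],c['cy']+c['f']*d[1]/d[2]])
def shot(n,fn=None):
    o=status.get_obs(); im=vision.read_camera(n)
    if fn: cv2.imwrite(f"pics/{fn}.png",cv2.cvtColor(im,cv2.COLOR_RGB2BGR))
    return im,cam(n,o),o
def crop(im,x0,y0,x1,y1,k,fn):
    cv2.imwrite(f"pics/{fn}.png",cv2.resize(cv2.cvtColor(im[y0:y1,x0:x1],cv2.COLOR_RGB2BGR),None,fx=k,fy=k,interpolation=cv2.INTER_CUBIC))
E
python3 - <<'E'
from h import *
for n,(a,b) in {'scene':((190,190,350,290),(335,100,465,220)),'top':((300,160,460,240),(170,125,290,235))}.items():
    im=cv2.cvtColor(cv2.imread(f'pics/a_{n}.png'),cv2.COLOR_BGR2RGB); c=cam(n)
    crop(im,*a,5,f'b_{n}_pole'); crop(im,*b,5 if n=='top' else 5,f'b_{n}_flap')
    hsv=cv2.cvtColor(im,cv2.COLOR_RGB2HSV)
    for nm,lo,hi in [('red',(0,170,90),(6,255,255)),('red2',(174,170,90),(180,255,255)),('yel',(20,150,90),(32,255,255)),('grn',(60,80,20),(95,255,255))]:
        m=cv2.inRange(hsv,lo,hi); k,l,s,ce=cv2.connectedComponentsWithStats(m)
        for i in range(1,k):
            if s[i,4]>25: print(n,nm,s[i],ce[i].round(1))
E
```

```text
scene red [253 234  31  19 195] [268.  242.9]
scene red [283 309  30  16 194] [297.  316.9]
scene yel [351 131   8   6  31] [354.9 133.5]
scene yel [389 145  10   8  44] [393.8 148.3]
scene yel [354 230  26  24 240] [366.6 241.3]
scene grn [293   0  13  30 163] [298.3  12.5]
scene grn [ 357  125   67   80 2345] [389.4 164.4]
top red [381 145  22  12  85] [391.1 149.9]
top red [360 203  28   9 127] [373.4 207.1]
top grn [221 147  13  24 154] [226.1 159.2]
top grn [232 156  20  48 361] [242.7 179.8]
top grn [217 172  13  28 160] [222.8 187. ]
```

```bash
ls pics
```

```text
a_scene.png
a_top.png
a_wrist.png
b_scene_flap.png
b_scene_pole.png
b_top_flap.png
b_top_pole.png
```

View pics/b_scene_flap.png

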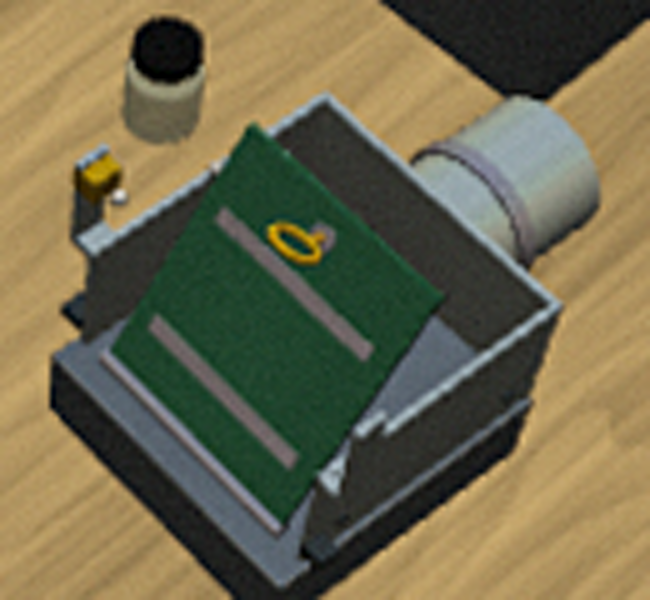

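View pics/b_top_flap.png

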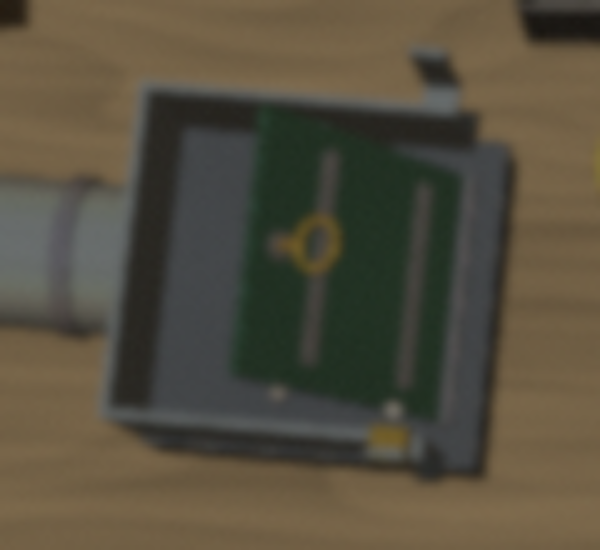

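View pics/b_scene_pole.png

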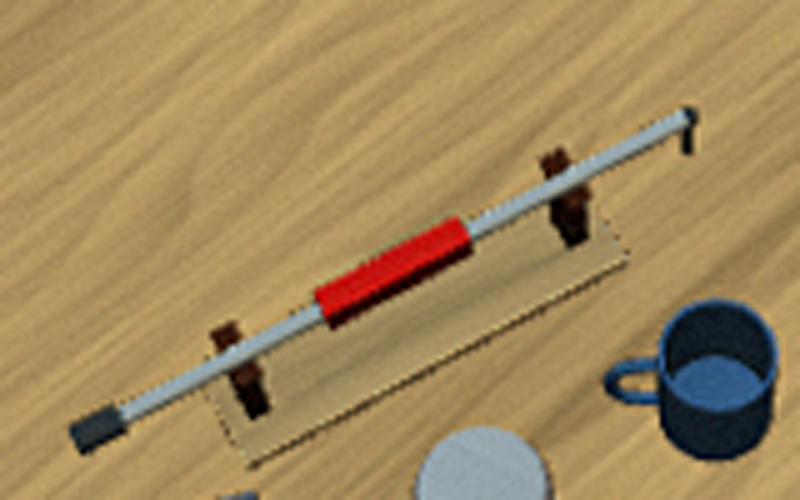

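View pics/b_top_pole.png

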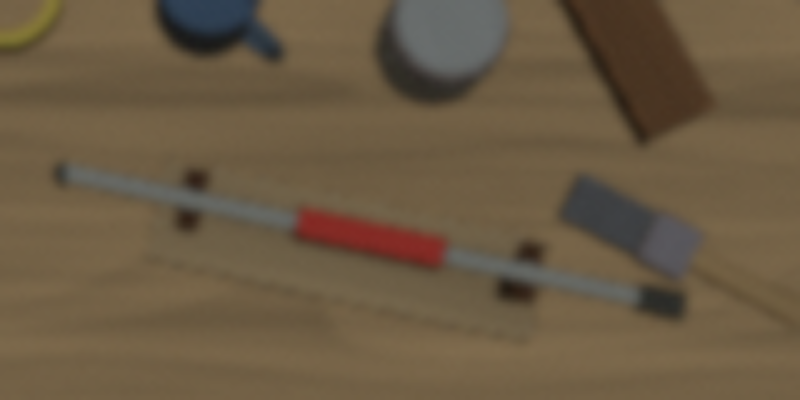

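Run:
```python
from h import *
s,t=cam('scene'),cam('top')
S=lambda u,v,o:(s,(o[0]+u/5-.4,o[1]+v/5-.4))
T=lambda u,v,o:(t,(o[0]+u/5-.4,o[1]+v/5-.4))
sp,tp=(190,190),(300,160); sf,tf=(335,100),(170,125)
for n,a,b in [('handle',S(394,271,sp),T(371,236,tp)),('ball',S(690,114,sp),T(60,174,tp)),('weight',S(98,432,sp),T(663,303,tp)),
 ('eyec',S(297,242,sf),T(317,243,sf if 0 else tf)),('foot',S(324,236,sf),T(278,243,tf)),
 ('hingeL',S(105,353,sf),T(440,418,tf)),('hingeR',S(278,528,sf),T(464,172,tf)),('topL',S(253,127,sf),T(233,375,tf)),('topR',S(440,297,sf),T(262,108,tf)),
 ('boxbackL',S(325,97,sf),T(105,414,tf)),('boxbackR',S(560,303,sf),T(147,88,tf))]:
    x,r=tri([a,b]); print(n,x.round(4),r)
a=onz(s,S(394,271,sp)[1],.09);print('handle z.09 scene',a, onz(t,T(371,236,tp)[1],.103))
```

```text
handle [ 0.498  -0.2707  0.0989] [0.3, 0.3]
ball [ 0.5404 -0.0426  0.0924] [0.8, 0.8]
weight [ 0.4544 -0.4837  0.0918] [0.9, 0.9]
eyec [0.5797 0.2172 0.2687] [1.1, 1.1]
foot [0.5818 0.2456 0.2516] [0.0, 0.0]
hingeL [0.4835 0.1507 0.0962] [1.8, 1.8]
hingeR [0.6678 0.1404 0.0925] [2.0, 2.0]
topL [0.4905 0.2692 0.2624] [0.4, 0.4]
topR [0.6717 0.2586 0.2635] [0.1, 0.1]
boxbackL [0.4719 0.3721 0.191 ] [1.3, 1.3]
boxbackR [0.7043 0.3576 0.1926] [3.2, 3.2]
handle z.09 scene [ 0.49442622 -0.26840909  0.09      ] [ 0.49737135 -0.27042739  0.103     ]
```

Emit:
step_arm([
  {"z": 0.05},
  {"z": 0.1, "az": -6},
  {"z": 0.15, "az": -12, "x": 0.02, "y": -0.02},
  {"z": 0.17, "x": 0.05, "y": -0.05, "az": -18},
  {"z": 0.17, "x": 0.085, "y": -0.085, "az": -26},
  {"z": 0.17, "x": 0.12, "y": -0.12, "az": -34},
  {"z": 0.17, "x": 0.155, "y": -0.155, "az": -42},
  {"z": 0.17, "x": 0.19, "y": -0.19, "az": -50},
  {"z": 0.17, "x": 0.225, "y": -0.225, "az": -58},
  {"z": 0.17, "x": 0.26, "y": -0.26, "az": -65},
  {"z": 0.17, "x": 0.295, "y": -0.295, "az": -72},
  {"z": 0.17, "x": 0.325, "y": -0.33, "az": -72},
])

```text
invalid input
```

Emit:
step_arm([
  {"x": 0.017, "y": -0.035},
  {"x": 0.017, "y": -0.077},
  {"x": 0.017, "y": -0.077},
  {"x": 0.017, "y": -0.077},
  {"x": 0.017, "y": -0.077},
])

```text
invalid input
```

Run:
```python
from h import *
im,c,o=shot('wrist','c1'); print(o['tool_pos'],o['tool_rot'],o['force'],o['qpos'].round(1),o['joint_velocities'].round(1), proj(c,[.58,.217,.268]))
```

```text
[0.23362488 0.60615037 0.22973053] [-1.79919281e+02  5.57072460e-03  1.58927026e+02] [-0.26738896  0.89698906  0.60770497] [-68.1  18.4  -4.   83.2   1.3  78.5  -3.3] [ 0.  -0.1  0.1 -0.3  0.  -0.1 -0. ] [172.17196535 512.09699826]
```

View pics/c1.png

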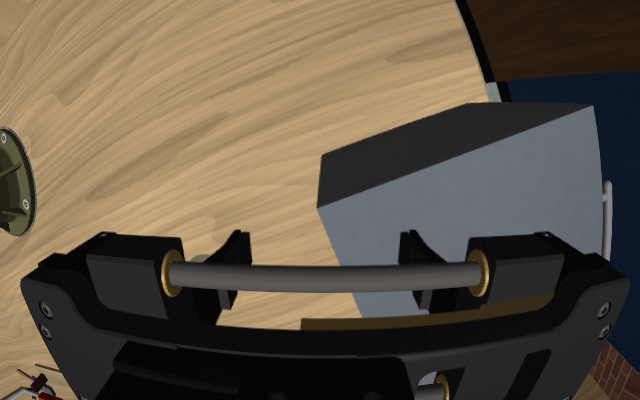

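The move was refused and the picture is unchanged, so every row probably needs all the keys.

Emit:
step_arm([
  {"ax": 0, "ay": 0, "az": 0, "x": 0, "y": 0, "z": 0.05, "claw": 100},
  {"ax": 0, "ay": 0, "az": -6, "x": 0, "y": 0, "z": 0.1, "claw": 100},
  {"ax": 0, "ay": 0, "az": -12, "x": 0.02, "y": -0.02, "z": 0.15, "claw": 100},
  {"ax": 0, "ay": 0, "az": -18, "x": 0.05, "y": -0.05, "z": 0.17, "claw": 100},
  {"ax": 0, "ay": 0, "az": -26, "x": 0.085, "y": -0.085, "z": 0.17, "claw": 100},
  {"ax": 0, "ay": 0, "az": -34, "x": 0.12, "y": -0.12, "z": 0.17, "claw": 100},
  {"ax": 0, "ay": 0, "az": -42, "x": 0.155, "y": -0.155, "z": 0.17, "claw": 100},
  {"ax": 0, "ay": 0, "az": -50, "x": 0.19, "y": -0.19, "z": 0.17, "claw": 100},
  {"ax": 0, "ay": 0, "az": -58, "x": 0.225, "y": -0.225, "z": 0.17, "claw": 100},
  {"ax": 0, "ay": 0, "az": -65, "x": 0.26, "y": -0.26, "z": 0.17, "claw": 100},
  {"ax": 0, "ay": 0, "az": -72, "x": 0.295, "y": -0.295, "z": 0.17, "claw": 100},
  {"ax": 0, "ay": 0, "az": -72, "x": 0.325, "y": -0.33, "z": 0.17, "claw": 100},
])

```text
time_s: 1.4
tool_pos: [0.5601, 0.2747, 0.4003]
tool_rot: [180.0, 0.0, 86.7]
force: [-0.6, 0.3, -0.4]
grip_width: 0.0871
```

Emit:
step_arm([
  {"ax": 0, "ay": 0, "az": 0, "x": 0.017, "y": -0.035, "z": 0, "claw": 100},
  {"ax": 0, "ay": 0, "az": 0, "x": 0.017, "y": -0.077, "z": 0, "claw": 100},
  {"ax": 0, "ay": 0, "az": 0, "x": 0.017, "y": -0.077, "z": 0, "claw": 100},
  {"ax": 0, "ay": 0, "az": 0, "x": 0.017, "y": -0.077, "z": 0, "claw": 100},
])

```text
time_s: 1.8
tool_pos: [0.5759, 0.1983, 0.4008]
tool_rot: [180.0, -0.0, 86.8]
force: [0.7, 0.6, -0.5]
grip_width: 0.0869
```

Run:
```python
from h import *
im,c,o=shot('wrist','c2'); print(o['tool_pos'],o['tool_rot'],o['force'],o['qpos'].round(1),o['joint_velocities'].round(1), proj(c,[.58,.217,.268]))
np.savez('c2.npz',p=o['tool_pos'],r=o['tool_rot'])
```

```text
[0.57594997 0.19826925 0.40084744] [ 1.79986899e+02 -3.62401853e-02  8.67751812e+01] [ 0.68552129  0.60585995 -0.49685685] [-38.7  12.3  21.5  72.5  -4.5  96.  -21.3] [-1.9  0.8 -2.5 -0.3 -0.9 -0.1 -0.1] [328.75268846 172.1547433 ]
```

View pics/c2.png

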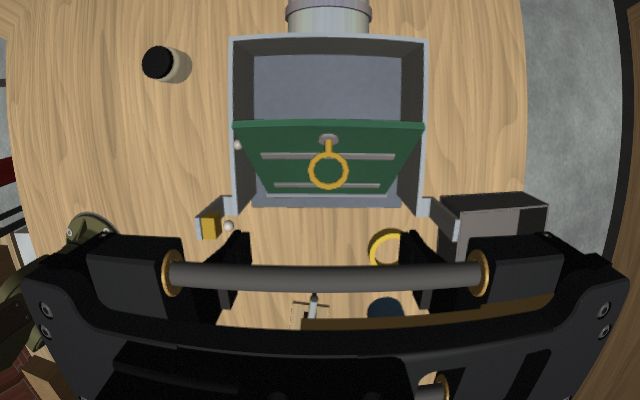

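The wrist picture shows the eye ring centred near (328,170), its foot at (328,140), and the flap top edge at row 125. I'll take a second view with a baseline.

Emit:
step_arm([
  {"ax": 0, "ay": 0, "az": 0, "x": 0, "y": -0.04, "z": 0, "claw": 100},
  {"ax": 0, "ay": 0, "az": 0, "x": 0, "y": -0.08, "z": 0, "claw": 100},
  {"ax": 0, "ay": 0, "az": 0, "x": 0, "y": -0.11, "z": 0, "claw": 100},
  {"ax": 0, "ay": 0, "az": 0, "x": 0, "y": -0.11, "z": 0, "claw": 100},
  {"ax": 0, "ay": 0, "az": 0, "x": 0, "y": -0.11, "z": 0, "claw": 100},
])

```text
time_s: 2.35
tool_pos: [0.5756, 0.091, 0.4006]
tool_rot: [180.0, -0.1, 87.0]
force: [0.4, -0.2, 0.5]
grip_width: 0.0873
```

Run:
```python
from h import *
im2,c2,o=shot('wrist','c3'); print(o['tool_pos'],o['tool_rot'])
np.savez('c3.npz',p=o['tool_pos'],r=o['tool_rot'])
z=np.load('c2.npz'); c1=cam('wrist',dict(tool_pos=z['p'],tool_rot=z['r']))
im1=cv2.cvtColor(cv2.imread('pics/c2.png'),cv2.COLOR_BGR2RGB)
for im,w in((im1,(290,110,370,210)),(im2,(290,20,370,130))):
    x0,y0,x1,y1=w
    m=cv2.inRange(cv2.cvtColor(im,cv2.COLOR_RGB2HSV),(18,130,60),(34,255,255))[y0:y1,x0:x1]
    ys,xs=np.nonzero(m); print(len(xs),xs.min()+x0,xs.max()+x0,ys.min()+y0,ys.max()+y0,xs.mean()+x0,ys.mean()+y0)
    cs,_=cv2.findContours(m,cv2.RETR_CCOMP,cv2.CHAIN_APPROX_NONE)
    for q in cs:
        if len(q)>15: print(len(q),cv2.fitEllipse(q))
crop(im1,260,100,400,220,5,'c2z'); crop(im2,260,0,400,120,5,'c3z')
```

```text
[0.57561026 0.09104509 0.40061102] [ 1.79999234e+02 -6.52537992e-02  8.70159138e+01]
739 308 348 140 189 327.978349120433 167.74695534506088
131 ((37.949073791503906, 57.774986267089844), (38.45163345336914, 45.586788177490234), 1.0866050720214844)
78 ((37.8497428894043, 59.730003356933594), (26.975528717041016, 29.095130920410156), 93.43531799316406)
680 301 343 33 73 322.42058823529413 55.95882352941177
120 ((32.44681167602539, 35.87522888183594), (37.047603607177734, 39.73939514160156), 86.27769470214844)
72 ((32.509090423583984, 37.3426513671875), (20.19869041442871, 30.48754119873047), 90.38858795166016)
```

View pics/c2z.png

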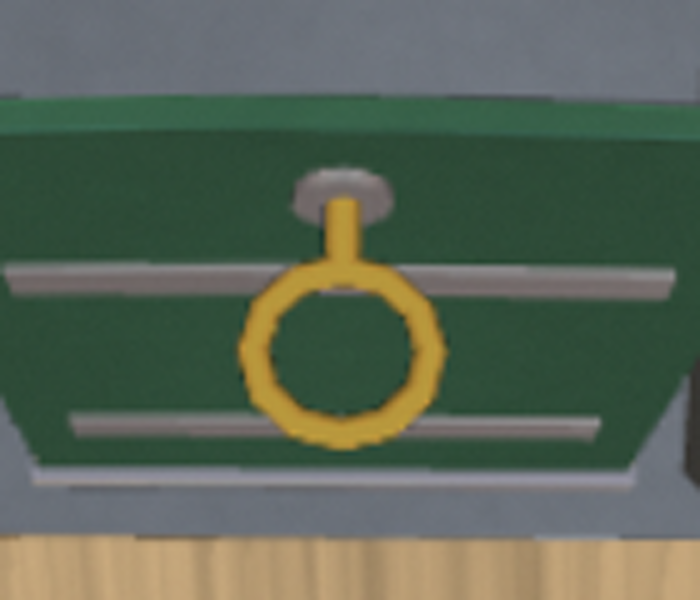

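View pics/c3z.png

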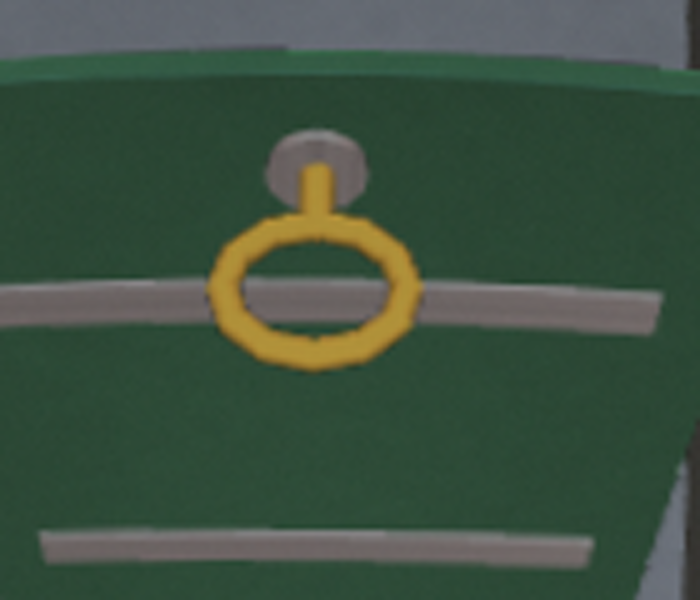

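Run:
```python
from h import *
C=[]
for k in('c2','c3'):
    z=np.load(k+'.npz'); C.append(cam('wrist',dict(tool_pos=z['p'],tool_rot=z['r'])))
e,r=tri([(C[0],(327.85,169.73)),(C[1],(322.51,57.34))]);print('ring',e.round(4),r)
f,r=tri([(C[0],(328.2,138.9)),(C[1],(322.8,33.5))]);print('foot',f.round(4),r)
print('shank',np.linalg.norm(e-f))
# flap strips ends (5x): lower strip
for n,a,b in[('lowL',(70,415),(40,533)),('lowR',(600,420),(594,540)),('upR',(675,271),(662,293))]:
    x,r=tri([(C[0],(260+a[0]/5-.4,100+a[1]/5-.4)),(C[1],(260+b[0]/5-.4,b[1]/5-.4))]);print(n,x.round(4),r)
print(np.degrees(np.arctan2(e[2]-f[2],f[1]-e[1])))
```

```text
ring [0.5793 0.2182 0.2618] [0.1, 0.1]
foot [0.5812 0.2463 0.2444] [0.1, 0.1]
shank 0.033061266154191846
lowL [0.5016 0.1798 0.1305] [0.0, 0.0]
lowR [0.6517 0.1698 0.1302] [0.3, 0.3]
upR [0.6548 0.224  0.2158] [0.1, 0.1]
31.828940332840347
```

Emit:
step_arm([
  {"ax": 0, "ay": 0, "az": -1, "x": -0.005, "y": -0.035, "z": 0, "claw": 100},
  {"ax": 0, "ay": 0, "az": -2, "x": -0.015, "y": -0.08, "z": 0, "claw": 100},
  {"ax": 0, "ay": 0, "az": -3, "x": -0.025, "y": -0.125, "z": -0.01, "claw": 100},
  {"ax": 0, "ay": 0, "az": -4, "x": -0.035, "y": -0.17, "z": -0.02, "claw": 100},
  {"ax": 0, "ay": 0, "az": -5, "x": -0.045, "y": -0.215, "z": -0.04, "claw": 100},
  {"ax": 0, "ay": 0, "az": -6, "x": -0.055, "y": -0.26, "z": -0.06, "claw": 100},
  {"ax": 0, "ay": 0, "az": -7, "x": -0.065, "y": -0.3, "z": -0.08, "claw": 100},
  {"ax": 0, "ay": 0, "az": -8, "x": -0.075, "y": -0.335, "z": -0.1, "claw": 100},
  {"ax": 0, "ay": 0, "az": -8, "x": -0.078, "y": -0.358, "z": -0.12, "claw": 100},
  {"ax": 0, "ay": 0, "az": -8, "x": -0.078, "y": -0.358, "z": -0.12, "claw": 100},
  {"ax": 0, "ay": 0, "az": -8, "x": -0.078, "y": -0.358, "z": -0.12, "claw": 100},
])

```text
time_s: 3.5
tool_pos: [0.4989, -0.2663, 0.2802]
tool_rot: [-180.0, -0.0, 79.1]
force: [0.7, 0.6, -0.4]
grip_width: 0.0868
```

Run:
```python
from h import *
im,c,o=shot('wrist','d1'); print(o['tool_pos'],o['tool_rot'],o['force'])
np.savez('d1.npz',p=o['tool_pos'],r=o['tool_rot'])
hsv=cv2.cvtColor(im,cv2.COLOR_RGB2HSV); m=cv2.inRange(hsv,(0,150,60),(8,255,255))|cv2.inRange(hsv,(174,150,60),(180,255,255))
k,l,s,ce=cv2.connectedComponentsWithStats(m)
for i in range(1,k):
    if s[i,4]>60: print(s[i],ce[i])
```

```text
[ 0.49892412 -0.26634036  0.28020367] [-1.79950381e+02 -3.99316622e-02  7.90750493e+01] [ 0.70807635  0.63672961 -0.36412897]
[ 315  134   20   97 1885] [324.40106101 181.75649867]
[482 161  16  28 262] [489.82824427 171.67938931]
```

View pics/d1.png

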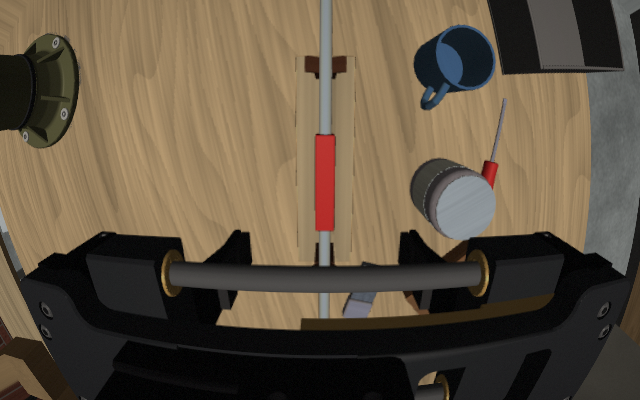

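Run:
```python
from h import *
z=np.load('d1.npz'); c=cam('wrist',dict(tool_pos=z['p'],tool_rot=z['r']))
im=cv2.cvtColor(cv2.imread('pics/d1.png'),cv2.COLOR_BGR2RGB)
hsv=cv2.cvtColor(im,cv2.COLOR_RGB2HSV); m=cv2.inRange(hsv,(0,150,60),(8,255,255))|cv2.inRange(hsv,(174,150,60),(180,255,255))
m[:,350:]=0
P=[]
for v in (138,150,170,190,210,226):
    u=np.nonzero(m[v])[0]; a=onz(c,(u.min()-.5,v),.103);b=onz(c,(u.max()+.5,v),.103); print(v,u.min(),u.max(),a.round(4),b.round(4),np.linalg.norm(a-b).round(4)); P.append((a+b)/2)
P=np.array(P);d=P[-1]-P[0];print('yaw',np.degrees(np.arctan2(-d[1],-d[0])))
e1=onz(c,(325,133.5),.103);e2=onz(c,(324.5,231),.103);print(e1,e2,np.linalg.norm(e1-e2),(e1+e2)/2)
# shaft centre rows
g=hsv
for v in (5,30,100,240):
    row=im[v,300:350].astype(int); print(v,[(300+i) for i in range(50) if hsv[v,300+i,1]<60][:1],[(300+i) for i in range(50) if hsv[v,300+i,1]<60][-1:])
for uv in((325,5),(325.5,50),(325,110),(324,245)): print(onz(c,uv,.09))
print('can',onz(c,(428,195),.11),onz(c,(462,205),.11),'rack base corners',onz(c,(296,57),.012),onz(c,(354,57),.012))
```

```text
138 315 334 [ 0.4964 -0.2177  0.103 ] [ 0.5173 -0.2217  0.103 ] 0.0212
150 315 334 [ 0.4939 -0.2303  0.103 ] [ 0.5149 -0.2344  0.103 ] 0.0214
170 315 334 [ 0.4896 -0.2517  0.103 ] [ 0.5109 -0.2559  0.103 ] 0.0217
190 315 334 [ 0.4852 -0.2737  0.103 ] [ 0.5068 -0.2779  0.103 ] 0.022
210 315 333 [ 0.4806 -0.2963  0.103 ] [ 0.5015 -0.3004  0.103 ] 0.0213
226 315 333 [ 0.4767 -0.3152  0.103 ] [ 0.498  -0.3193  0.103 ] 0.0217
yaw 78.71281119559475
[ 0.50828184 -0.21507005  0.103     ] [ 0.48677645 -0.32334686  0.103     ] 0.11039180129481528 [ 0.49752915 -0.26920846  0.103     ]
5 [320] [331]
30 [320] [331]
100 [319] [331]
240 [319] [329]
[ 0.53610699 -0.07127571  0.09      ]
[ 0.52639455 -0.12429     0.09      ]
[ 0.51305722 -0.19035317  0.09      ]
[ 0.48166989 -0.3463933   0.09      ]
can [ 0.60934574 -0.3013346   0.11      ] [ 0.65076145 -0.32151046  0.11      ] rack base corners [ 0.48902237 -0.1102982   0.012     ] [ 0.5651644  -0.12502679  0.012     ]
```

The wrist picture shows the red handle from (325,134) to (324,231). Cast onto z = 0.103, it is 110 x 21.5 mm, as specified, with its centre at (0.4975, -0.2692) and yaw 78.8°. Descending to it now.

Emit:
step_arm([
  {"ax": 0, "ay": 0, "az": -0.3, "x": -0.001, "y": -0.003, "z": -0.04, "claw": 100},
  {"ax": 0, "ay": 0, "az": -0.3, "x": -0.001, "y": -0.003, "z": -0.08, "claw": 100},
  {"ax": 0, "ay": 0, "az": -0.3, "x": -0.001, "y": -0.003, "z": -0.12, "claw": 100},
  {"ax": 0, "ay": 0, "az": -0.3, "x": -0.001, "y": -0.003, "z": -0.15, "claw": 100},
  {"ax": 0, "ay": 0, "az": -0.3, "x": -0.001, "y": -0.003, "z": -0.175, "claw": 100},
  {"ax": 0, "ay": 0, "az": -0.3, "x": -0.001, "y": -0.003, "z": -0.19, "claw": 100},
  {"ax": 0, "ay": 0, "az": -0.3, "x": -0.001, "y": -0.003, "z": -0.2, "claw": 100},
  {"ax": 0, "ay": 0, "az": -0.3, "x": -0.001, "y": -0.003, "z": -0.2, "claw": 100},
  {"ax": 0, "ay": 0, "az": -0.3, "x": -0.001, "y": -0.003, "z": -0.2, "claw": 100},
], squeeze=30)

```text
time_s: 4.45
tool_pos: [0.4978, -0.2715, 0.0817]
tool_rot: [179.9, 0.0, 78.7]
force: [-0.6, -0.4, 0.4]
grip_width: 0.0869
```

Emit:
step_arm([
  {"ax": 0, "ay": 0, "az": 0, "x": 0, "y": 0, "z": 0, "claw": 30},
  {"ax": 0, "ay": 0, "az": 0, "x": 0, "y": 0, "z": 0, "claw": 20},
  {"ax": 0, "ay": 0, "az": 0, "x": 0, "y": 0, "z": 0, "claw": 10},
  {"ax": 0, "ay": 0, "az": 0, "x": 0, "y": 0, "z": 0, "claw": 0},
  {"ax": 0, "ay": 0, "az": 0, "x": 0, "y": 0, "z": 0, "claw": 0},
  {"ax": 0, "ay": 0, "az": 0, "x": 0, "y": 0, "z": 0, "claw": 0},
  {"ax": 0, "ay": 0, "az": 0, "x": 0, "y": 0, "z": 0, "claw": 0},
  {"ax": 0, "ay": 0, "az": 0, "x": 0, "y": 0, "z": 0, "claw": 0},
], squeeze=30)

```text
time_s: 5.25
tool_pos: [0.4967, -0.2715, 0.0806]
tool_rot: [180.0, 0.0, 78.6]
force: [-0.5, -0.5, 0.4]
grip_width: 0.031
```

Emit:
step_arm([
  {"ax": 0, "ay": 0, "az": 0, "x": 0, "y": 0, "z": 0, "claw": 0},
  {"ax": 0, "ay": 0, "az": 0, "x": 0, "y": 0, "z": 0, "claw": 0},
  {"ax": 0, "ay": 0, "az": 0, "x": 0, "y": 0, "z": 0, "claw": 0},
  {"ax": 0, "ay": 0, "az": 0, "x": 0, "y": 0, "z": 0, "claw": 0},
], squeeze=30)

```text
time_s: 5.65
tool_pos: [0.4975, -0.2715, 0.0807]
tool_rot: [179.9, 0.0, 78.6]
force: [2.8, -0.5, -1.5]
grip_width: 0.0219
```

Emit:
step_arm([
  {"ax": 0, "ay": 0, "az": 0, "x": 0, "y": 0, "z": 0, "claw": 0},
  {"ax": 0, "ay": 0, "az": 0, "x": 0, "y": 0, "z": 0, "claw": 0},
], squeeze=60)

```text
time_s: 5.85
tool_pos: [0.4974, -0.2715, 0.0808]
tool_rot: [179.9, 0.0, 78.6]
force: [3.9, -0.2, -1.1]
grip_width: 0.0217
```

Emit:
step_arm([
  {"ax": 0, "ay": 0, "az": 0, "x": 0, "y": 0, "z": 0.005, "claw": 0},
  {"ax": 0, "ay": 0, "az": 0, "x": 0, "y": 0, "z": 0.012, "claw": 0},
  {"ax": 0, "ay": 0, "az": 0, "x": 0, "y": 0, "z": 0.025, "claw": 0},
  {"ax": 0, "ay": 0, "az": 0, "x": 0, "y": 0, "z": 0.045, "claw": 0},
  {"ax": 0, "ay": 0, "az": 0, "x": 0, "y": 0, "z": 0.07, "claw": 0},
  {"ax": 0, "ay": 0, "az": 0, "x": 0, "y": 0, "z": 0.1, "claw": 0},
  {"ax": 0, "ay": 0, "az": 0, "x": 0, "y": 0, "z": 0.13, "claw": 0},
  {"ax": 0, "ay": 0, "az": 0, "x": 0, "y": 0, "z": 0.16, "claw": 0},
  {"ax": 0, "ay": 0, "az": 0, "x": 0, "y": 0, "z": 0.19, "claw": 0},
  {"ax": 0, "ay": 0, "az": 0, "x": 0, "y": 0, "z": 0.22, "claw": 0},
  {"ax": 0, "ay": 0, "az": 0, "x": 0, "y": 0, "z": 0.25, "claw": 0},
  {"ax": 0, "ay": 0, "az": 0, "x": 0, "y": 0, "z": 0.26, "claw": 0},
], squeeze=60)

```text
time_s: 7.05
tool_pos: [0.497, -0.2725, 0.3446]
tool_rot: [179.7, 0.0, 78.6]
force: [-0.1, -0.1, -2.9]
grip_width: 0.0215
```

Emit:
step_arm([
  {"ax": 0, "ay": 0, "az": 1, "x": 0.006, "y": 0.02, "z": 0.01, "claw": 0},
  {"ax": 0, "ay": 0, "az": 2, "x": 0.015, "y": 0.05, "z": 0.02, "claw": 0},
  {"ax": 0, "ay": 0, "az": 3, "x": 0.025, "y": 0.08, "z": 0.02, "claw": 0},
  {"ax": 0, "ay": 0, "az": 4, "x": 0.035, "y": 0.11, "z": 0.02, "claw": 0},
  {"ax": 0, "ay": 0, "az": 5, "x": 0.045, "y": 0.14, "z": 0.02, "claw": 0},
  {"ax": 0, "ay": 0, "az": 6, "x": 0.055, "y": 0.17, "z": 0.02, "claw": 0},
  {"ax": 0, "ay": 0, "az": 7, "x": 0.062, "y": 0.195, "z": 0.02, "claw": 0},
  {"ax": 0, "ay": 0, "az": 7.6, "x": 0.067, "y": 0.21, "z": 0.02, "claw": 0},
  {"ax": 0, "ay": 0, "az": 7.6, "x": 0.067, "y": 0.217, "z": 0.02, "claw": 0},
  {"ax": 0, "ay": 0, "az": 7.6, "x": 0.067, "y": 0.217, "z": 0.02, "claw": 0},
  {"ax": 0, "ay": 0, "az": 7.6, "x": 0.067, "y": 0.217, "z": 0.02, "claw": 0},
], squeeze=60)

```text
time_s: 8.15
tool_pos: [0.5633, -0.0564, 0.3607]
tool_rot: [180.0, 0.1, 86.1]
force: [-0.4, -0.7, -2.4]
grip_width: 0.0216
```

Run:
```python
from h import *
for k in range(3):
    o=status.get_obs()
im,c,_=shot('scene','e_s'); crop(im,250,90,450,240,4,'e_sz')
im,c,_=shot('top','e_t'); crop(im,190,130,390,230,4,'e_tz')
im,c,_=shot('wrist','e_w')
print(o['tool_pos'],o['tool_rot'],o['force'],o['wrist_torque'],o['qpos'].round(1))
```

```text
[ 0.56332769 -0.05635466  0.36071109] [1.79996389e+02 5.89317097e-02 8.60810499e+01] [-0.40831535 -0.71740992 -2.40289352] [-0.13486546  0.03339179 -0.00685436] [-25.4   6.5  31.6  83.8  -3.3  90.7   2.1]
```

View pics/e_sz.png

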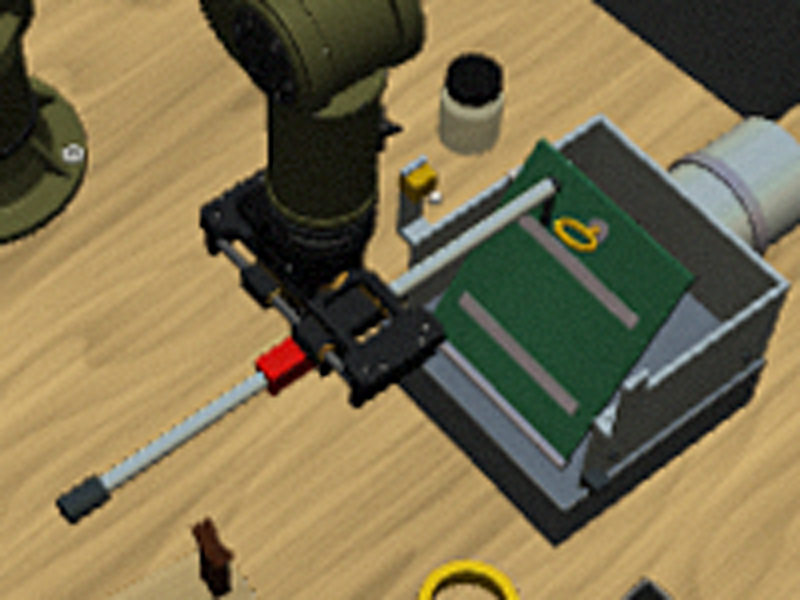

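View pics/e_tz.png

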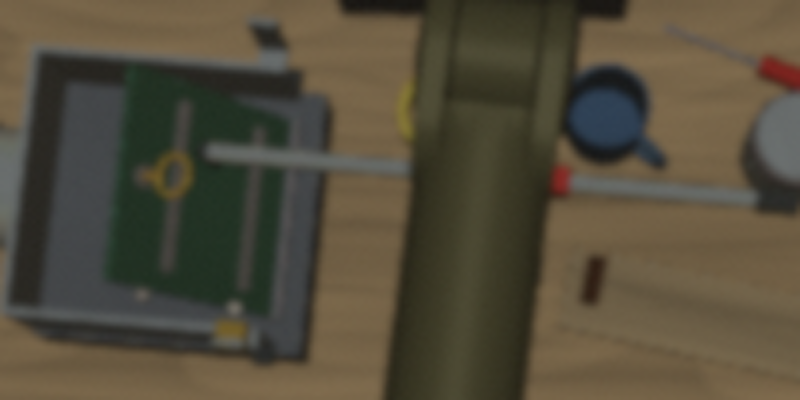

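View pics/e_w.png

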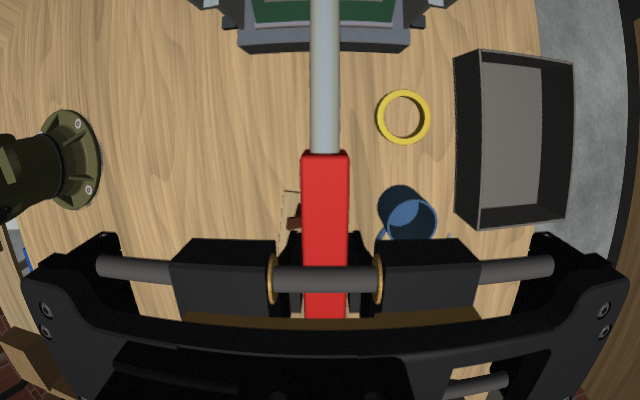

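The prong hangs short of the ring: the ball is at scene (388,136) and top (243,167). I'll check that against the prediction.

Run:
```python
from h import *
s,t=cam('scene'),cam('top'); d=np.array([np.cos(np.radians(86.2)),np.sin(np.radians(86.2)),0])
g=np.array([.5633,-.0564,.3607])+.0023*d+[0,0,.009]
b=g+.23*d; print('ball pred',b,proj(s,b),proj(t,b),'tip',proj(s,b-[0,0,.05]))
x,r=tri([(s,(388.4,136.4)),(t,(242.6,167.1))]);print('ball meas',x,r)
e=np.array([.5793,.2182,.2618]);print('ring pred px',proj(s,e),proj(t,e))
im=cv2.cvtColor(cv2.imread('pics/e_w.png'),cv2.COLOR_BGR2RGB)
c=cam('wrist',status.get_obs())
hsv=cv2.cvtColor(im,cv2.COLOR_RGB2HSV)
m=cv2.inRange(hsv,(0,150,60),(8,255,255))|cv2.inRange(hsv,(174,150,60),(180,255,255))
for v in (160,180,200,220):
    u=np.nonzero(m[v,280:370])[0]+280; a=onz(c,(u.min()-.5,v),.3827);bb=onz(c,(u.max()+.5,v),.3827); print(v,((a+bb)/2).round(4),np.linalg.norm(a-bb).round(4))
for v in (5,40,80,120,140):
    row=hsv[v,300:350]; u=300+np.nonzero((row[:,1]<40)&(row[:,2]>90))[0]; a=onz(c,(u.min()-.5,v),.3697);bb=onz(c,(u.max()+.5,v),.3697); print(v,u.min(),u.max(),((a+bb)/2).round(4),np.linalg.norm(a-bb).round(4))
```

```text
ball pred [0.57869543 0.17538928 0.3697    ] [387.9104092  136.26283858] [240.48593725 167.27349097] tip [386.22399093 145.74528901]
ball meas [0.58045448 0.17079129 0.37356358] [3.1, 3.1]
ring pred px [393.53416905 149.06519101] [232.79272895 173.51162782]
160 [ 0.5663 -0.0018  0.3827] 0.0214
180 [ 0.5657 -0.0106  0.3827] 0.0208
200 [ 0.5651 -0.0196  0.3827] 0.0212
220 [ 0.564  -0.0289  0.3827] 0.0216
5 310 338 [0.5711 0.0703 0.3697] 0.0134
40 300 349 [0.5701 0.0527 0.3697] 0.0229
80 310 338 [0.5685 0.0335 0.3697] 0.0132
120 311 338 [0.5675 0.0148 0.3697] 0.0129
140 311 338 [0.5668 0.0055 0.3697] 0.013
```

Emit:
step_arm([
  {"ax": 0, "ay": 0, "az": 0, "x": 0, "y": 0.012, "z": 0, "claw": 0},
  {"ax": 0, "ay": 0, "az": 0, "x": 0.001, "y": 0.027, "z": 0, "claw": 0},
  {"ax": 0, "ay": 0, "az": 0, "x": 0.001, "y": 0.038, "z": -0.01, "claw": 0},
  {"ax": 0, "ay": 0, "az": 0, "x": 0.001, "y": 0.043, "z": -0.02, "claw": 0},
  {"ax": 0, "ay": 0, "az": 0, "x": 0.001, "y": 0.043, "z": -0.033, "claw": 0},
  {"ax": 0, "ay": 0, "az": 0, "x": 0.001, "y": 0.043, "z": -0.037, "claw": 0},
  {"ax": 0, "ay": 0, "az": 0, "x": 0.001, "y": 0.043, "z": -0.037, "claw": 0},
], squeeze=60)

```text
time_s: 9.0
tool_pos: [0.5641, -0.0122, 0.3223]
tool_rot: [-179.9, 0.1, 86.2]
force: [0.6, -0.4, -1.7]
grip_width: 0.0217
```

```bash
cat > chk.py <<'E'
from h import *
import sys
n=sys.argv[1]
o=status.get_obs()
s=cam('scene');t=cam('top')
a=np.radians(o['tool_rot'][2]+0.1); d=np.array([np.cos(a),np.sin(a),0])
b=o['tool_pos']+.2323*d+[0,0,.009]; tip=b-[0,0,.05]
im,_,_=shot('scene');crop(im,350,100,450,175,8,n)
print(o['time_s'],o['tool_pos'].round(4),o['tool_rot'].round(2),'F',o['force'].round(2),'tau',o['wrist_torque'].round(3),'tip',tip.round(4))
print('ball px in crop',(proj(s,b)-[350,100])*8+3.5,'tip',(proj(s,tip)-[350,100])*8+3.5)
E
python3 chk.py f1
```

```text
9.0 [ 0.5641 -0.0122  0.3223] [-1.7988e+02  5.0000e-02  8.6170e+01] F [ 0.59 -0.39 -1.73] tau [-0.102  0.081 -0.04 ] tip [0.5792 0.2196 0.2813]
ball px in crop [374.33292776 292.59509378] tip [359.50373318 366.34002449]
```

View pics/f1.png

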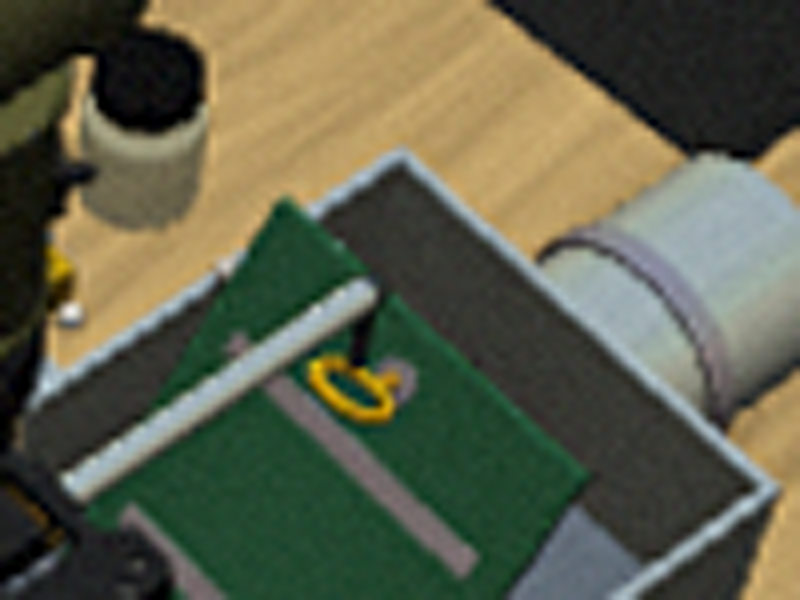

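The prong tip is above the hole at crop (360,366), and the ring centre is at (353,388). Lowering it in.

Emit:
step_arm([
  {"ax": 0, "ay": 0, "az": 0, "x": 0, "y": -0.001, "z": -0.006, "claw": 0},
  {"ax": 0, "ay": 0, "az": 0, "x": 0, "y": -0.001, "z": -0.012, "claw": 0},
  {"ax": 0, "ay": 0, "az": 0, "x": 0, "y": -0.001, "z": -0.018, "claw": 0},
  {"ax": 0, "ay": 0, "az": 0, "x": 0, "y": -0.001, "z": -0.024, "claw": 0},
  {"ax": 0, "ay": 0, "az": 0, "x": 0, "y": -0.001, "z": -0.03, "claw": 0},
  {"ax": 0, "ay": 0, "az": 0, "x": 0, "y": -0.001, "z": -0.034, "claw": 0},
  {"ax": 0, "ay": 0, "az": 0, "x": 0, "y": -0.001, "z": -0.034, "claw": 0},
  {"ax": 0, "ay": 0, "az": 0, "x": 0, "y": -0.001, "z": -0.034, "claw": 0},
], squeeze=60)

```text
time_s: 9.85
tool_pos: [0.5648, -0.0124, 0.2896]
tool_rot: [180.0, 0.0, 86.2]
force: [0.8, -0.1, -1.6]
grip_width: 0.0211
```

```bash
python3 chk.py f2
```

```text
9.85 [ 0.5648 -0.0124  0.2896] [179.99   0.    86.23] F [ 0.84 -0.14 -1.6 ] tau [-0.051  0.038 -0.028] tip [0.5797 0.2194 0.2486]
ball px in crop [365.03147637 342.08685105] tip [350.67523114 413.39883219]
```

View pics/f2.png

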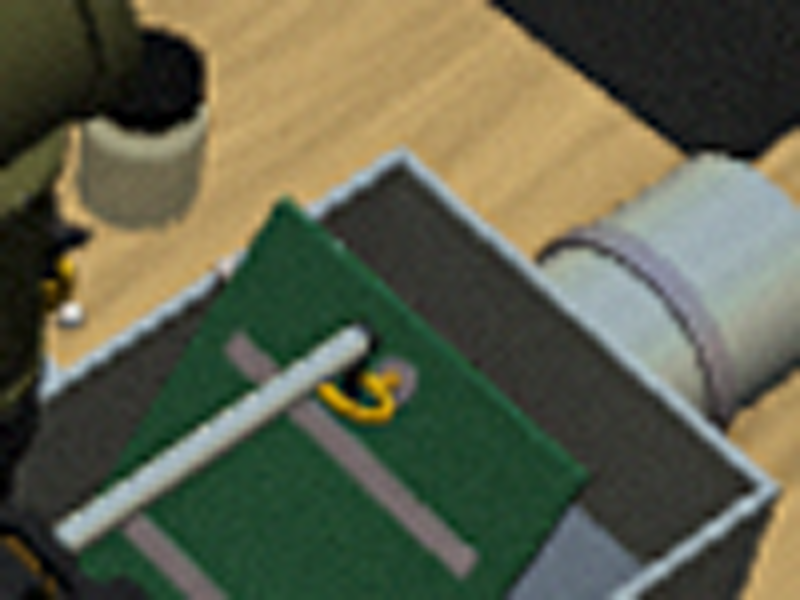

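The prong is through the ring (crop (350,395)) and there is no contact force. Now a slow pull.

Emit:
step_arm([
  {"ax": 0, "ay": 0, "az": 0, "x": 0, "y": -0.003, "z": 0, "claw": 0},
  {"ax": 0, "ay": 0, "az": 0, "x": 0, "y": -0.006, "z": 0, "claw": 0},
  {"ax": 0, "ay": 0, "az": 0, "x": -0.001, "y": -0.009, "z": 0, "claw": 0},
  {"ax": 0, "ay": 0, "az": 0, "x": -0.001, "y": -0.012, "z": 0, "claw": 0},
  {"ax": 0, "ay": 0, "az": 0, "x": -0.001, "y": -0.015, "z": 0, "claw": 0},
  {"ax": 0, "ay": 0, "az": 0, "x": -0.001, "y": -0.018, "z": 0, "claw": 0},
], squeeze=60)

```text
time_s: 10.5
tool_pos: [0.564, -0.0292, 0.2898]
tool_rot: [180.0, -0.1, 86.3]
force: [0.7, 5.8, -0.4]
grip_width: 0.0214
```

```bash
python3 chk.py f3
```

```text
10.5 [ 0.564  -0.0292  0.2898] [ 1.7996e+02 -1.2000e-01  8.6300e+01] F [ 0.69  5.78 -0.37] tau [ 1.321 -0.178 -0.09 ] tip [0.5786 0.2027 0.2488]
ball px in crop [334.63936561 362.68553088] tip [321.00098365 433.7048558 ]
```

View pics/f3.png

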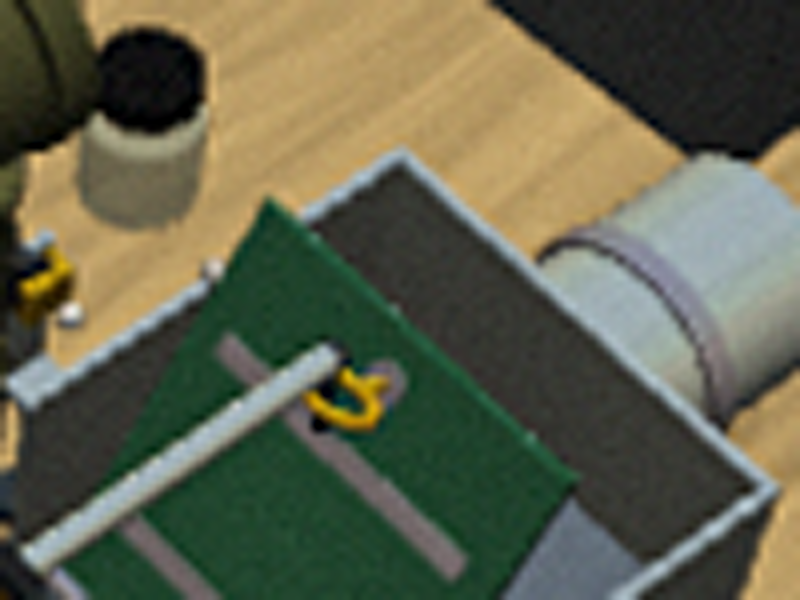

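The flap follows the prong, which stays in the ring at crop (325,400) with about 6 N. Continuing.

Emit:
step_arm([
  {"ax": 0, "ay": 0, "az": 0, "x": 0, "y": -0.0035, "z": 0, "claw": 0},
  {"ax": 0, "ay": 0, "az": 0, "x": 0, "y": -0.007, "z": 0, "claw": 0},
  {"ax": 0, "ay": 0, "az": 0, "x": -0.001, "y": -0.0105, "z": 0, "claw": 0},
  {"ax": 0, "ay": 0, "az": 0, "x": -0.001, "y": -0.014, "z": 0, "claw": 0},
  {"ax": 0, "ay": 0, "az": 0, "x": -0.001, "y": -0.0175, "z": 0, "claw": 0},
  {"ax": 0, "ay": 0, "az": 0, "x": -0.001, "y": -0.021, "z": 0, "claw": 0},
  {"ax": 0, "ay": 0, "az": 0, "x": -0.0015, "y": -0.0245, "z": 0, "claw": 0},
  {"ax": 0, "ay": 0, "az": 0, "x": -0.002, "y": -0.028, "z": 0, "claw": 0},
  {"ax": 0, "ay": 0, "az": 0, "x": -0.002, "y": -0.0315, "z": 0, "claw": 0},
  {"ax": 0, "ay": 0, "az": 0, "x": -0.002, "y": -0.035, "z": 0, "claw": 0},
  {"ax": 0, "ay": 0, "az": 0, "x": -0.0025, "y": -0.0385, "z": 0, "claw": 0},
  {"ax": 0, "ay": 0, "az": 0, "x": -0.003, "y": -0.042, "z": 0, "claw": 0},
], squeeze=60)

```text
time_s: 11.75
tool_pos: [0.5607, -0.0728, 0.2896]
tool_rot: [180.0, 0.0, 86.2]
force: [0.1, 4.2, 0.1]
grip_width: 0.0218
```

```bash
python3 chk.py f4
```

```text
11.75 [ 0.5607 -0.0728  0.2896] [1.800e+02 1.000e-02 8.622e+01] F [0.11 4.22 0.14] tau [ 1.591 -0.083 -0.073] tip [0.5756 0.159  0.2486]
ball px in crop [253.80299962 418.19328097] tip [242.10320493 488.36470279]
```

View pics/f4.png

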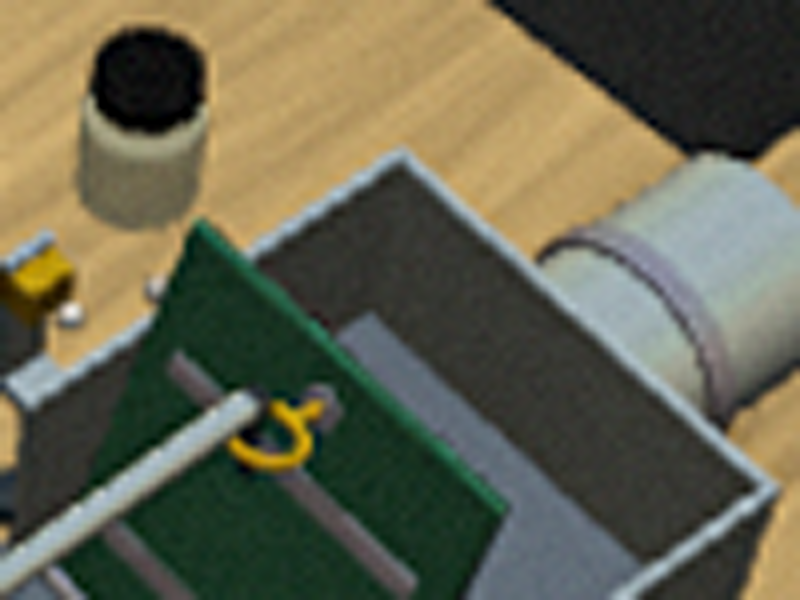

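Emit:
step_arm([
  {"ax": 0, "ay": 0, "az": 0, "x": 0, "y": -0.003, "z": 0, "claw": 0},
  {"ax": 0, "ay": 0, "az": 0, "x": 0, "y": -0.006, "z": 0, "claw": 0},
  {"ax": 0, "ay": 0, "az": 0, "x": -0.001, "y": -0.009, "z": 0, "claw": 0},
  {"ax": 0, "ay": 0, "az": 0, "x": -0.001, "y": -0.012, "z": 0, "claw": 0},
  {"ax": 0, "ay": 0, "az": 0, "x": -0.001, "y": -0.015, "z": 0, "claw": 0},
  {"ax": 0, "ay": 0, "az": 0, "x": -0.001, "y": -0.018, "z": 0, "claw": 0},
  {"ax": 0, "ay": 0, "az": 0, "x": -0.0015, "y": -0.021, "z": 0, "claw": 0},
  {"ax": 0, "ay": 0, "az": 0, "x": -0.0015, "y": -0.024, "z": 0, "claw": 0},
  {"ax": 0, "ay": 0, "az": 0, "x": -0.002, "y": -0.027, "z": 0, "claw": 0},
  {"ax": 0, "ay": 0, "az": 0, "x": -0.002, "y": -0.03, "z": 0, "claw": 0},
], squeeze=60)

```text
time_s: 12.8
tool_pos: [0.5586, -0.1029, 0.2895]
tool_rot: [-180.0, 0.0, 86.2]
force: [0.2, 3.3, 0.0]
grip_width: 0.0211
```

```bash
python3 chk.py f5; python3 -c "
from h import *
im,c,o=shot('wrist','f5w')"
```

```text
12.8 [ 0.5586 -0.1029  0.2895] [-1.7999e+02  2.0000e-02  8.6220e+01] F [0.23 3.27 0.03] tau [ 1.298 -0.161 -0.122] tip [0.5736 0.129  0.2485]
ball px in crop [197.53608708 456.64853347] tip [187.20395463 526.22478676]
```

View pics/f5.png

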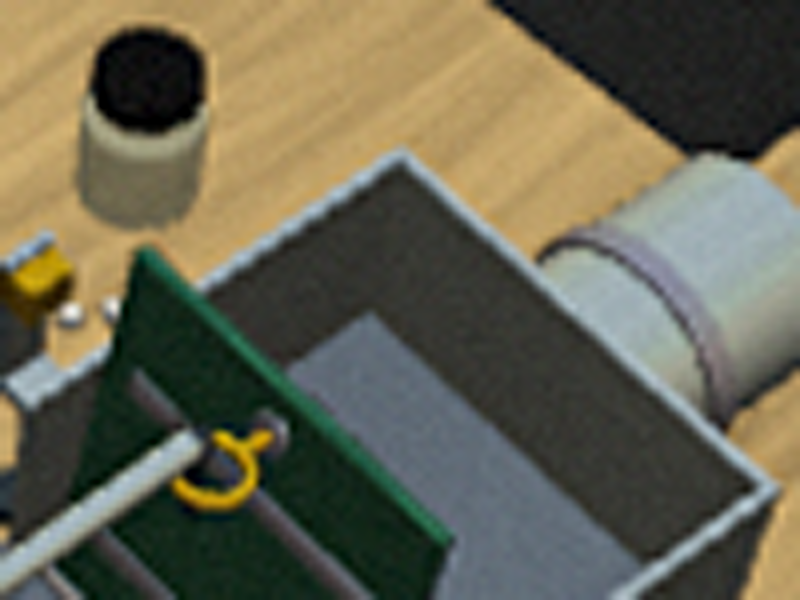

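View pics/f5w.png

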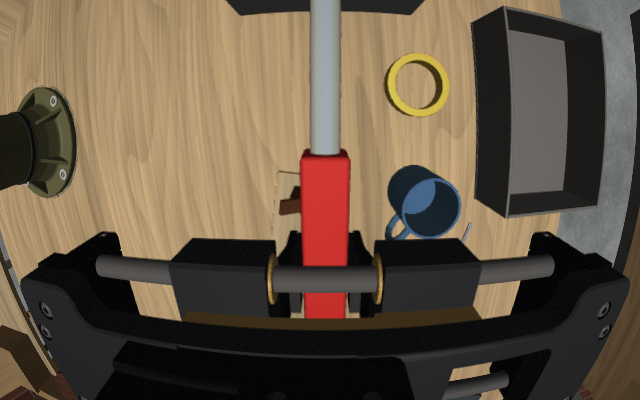

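The prong stays in the ring (crop (205,450)) and the force is 3.3 N. Approaching the catch in smaller steps.

Emit:
step_arm([
  {"ax": 0, "ay": 0, "az": 0, "x": 0, "y": -0.0015, "z": 0, "claw": 0},
  {"ax": 0, "ay": 0, "az": 0, "x": 0, "y": -0.003, "z": 0, "claw": 0},
  {"ax": 0, "ay": 0, "az": 0, "x": 0, "y": -0.0045, "z": 0, "claw": 0},
  {"ax": 0, "ay": 0, "az": 0, "x": 0, "y": -0.006, "z": 0, "claw": 0},
  {"ax": 0, "ay": 0, "az": 0, "x": -0.0005, "y": -0.0075, "z": 0, "claw": 0},
  {"ax": 0, "ay": 0, "az": 0, "x": -0.0005, "y": -0.009, "z": 0, "claw": 0},
], squeeze=60)

```text
time_s: 13.5
tool_pos: [0.5581, -0.1116, 0.2895]
tool_rot: [-180.0, 0.0, 86.2]
force: [0.6, 3.6, -1.8]
grip_width: 0.0212
```

Emit:
step_arm([
  {"ax": 0, "ay": 0, "az": 0, "x": 0, "y": -0.001, "z": 0, "claw": 0},
  {"ax": 0, "ay": 0, "az": 0, "x": 0, "y": -0.002, "z": 0, "claw": 0},
  {"ax": 0, "ay": 0, "az": 0, "x": 0, "y": -0.003, "z": 0, "claw": 0},
], squeeze=60)

```text
time_s: 13.8
tool_pos: [0.5583, -0.1132, 0.2894]
tool_rot: [-180.0, -0.1, 86.3]
force: [0.3, 7.3, -2.4]
grip_width: 0.0217
```

Now in the catch. Smaller steps, reading the force after each call.

Emit:
step_arm([
  {"ax": 0, "ay": 0, "az": 0, "x": 0, "y": -0.001, "z": 0, "claw": 0},
  {"ax": 0, "ay": 0, "az": 0, "x": 0, "y": -0.002, "z": 0, "claw": 0},
], squeeze=60)

```text
time_s: 14.0
tool_pos: [0.5585, -0.1138, 0.2892]
tool_rot: [-180.0, -0.2, 86.4]
force: [0.9, 7.6, -3.2]
grip_width: 0.0217
```

Emit:
step_arm([
  {"ax": 0, "ay": 0, "az": 0, "x": 0, "y": -0.001, "z": 0, "claw": 0},
  {"ax": 0, "ay": 0, "az": 0, "x": 0, "y": -0.0015, "z": 0, "claw": 0},
], squeeze=60)

```text
time_s: 14.2
tool_pos: [0.5584, -0.1156, 0.2892]
tool_rot: [-180.0, -0.2, 86.4]
force: [0.8, 7.6, -3.7]
grip_width: 0.0216
```

Emit:
step_arm([
  {"ax": 0, "ay": 0, "az": 0, "x": 0, "y": -0.001, "z": 0, "claw": 0},
  {"ax": 0, "ay": 0, "az": 0, "x": 0, "y": -0.002, "z": 0, "claw": 0},
], squeeze=60)

```text
time_s: 14.4
tool_pos: [0.5583, -0.1181, 0.2891]
tool_rot: [-180.0, -0.1, 86.3]
force: [0.9, 7.1, -2.9]
grip_width: 0.0215
```

Emit:
step_arm([
  {"ax": 0, "ay": 0, "az": 0, "x": 0, "y": -0.001, "z": 0, "claw": 0},
  {"ax": 0, "ay": 0, "az": 0, "x": 0, "y": -0.001, "z": 0, "claw": 0},
], squeeze=60)

```text
time_s: 14.6
tool_pos: [0.5581, -0.1205, 0.2892]
tool_rot: [-179.9, -0.0, 86.3]
force: [-0.5, 4.4, -3.0]
grip_width: 0.0217
```

```bash
python3 chk.py f6
```

```text
14.6 [ 0.5581 -0.1205  0.2892] [-1.7995e+02 -1.0000e-02  8.6270e+01] F [-0.53  4.36 -2.97] tau [ 0.916 -0.031  0.046] tip [0.5728 0.1114 0.2482]
ball px in crop [164.90269766 480.44541302] tip [155.37087572 549.63366394]
```

View pics/f6.png

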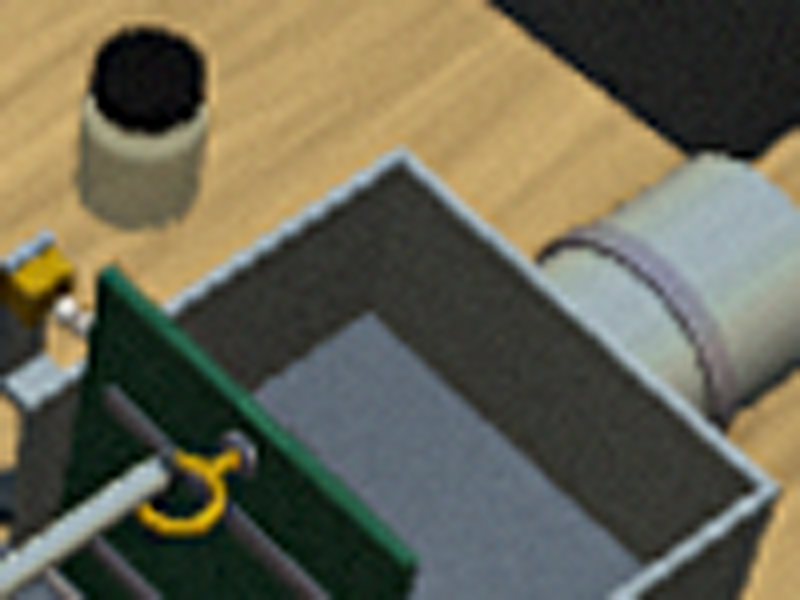

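Emit:
step_arm([
  {"ax": 0, "ay": 0, "az": 0, "x": 0, "y": -0.001, "z": 0, "claw": 0},
  {"ax": 0, "ay": 0, "az": 0, "x": 0, "y": -0.002, "z": 0, "claw": 0},
], squeeze=60)

```text
time_s: 14.85
tool_pos: [0.558, -0.1231, 0.2893]
tool_rot: [-180.0, 0.0, 86.2]
force: [-0.1, 3.9, -3.5]
grip_width: 0.0217
```

Emit:
step_arm([
  {"ax": 0, "ay": 0, "az": 0, "x": 0, "y": -0.001, "z": 0, "claw": 0},
  {"ax": 0, "ay": 0, "az": 0, "x": 0, "y": -0.001, "z": 0, "claw": 0},
], squeeze=60)

```text
time_s: 15.05
tool_pos: [0.5579, -0.1254, 0.2895]
tool_rot: [-180.0, 0.1, 86.2]
force: [-0.2, 1.8, -3.6]
grip_width: 0.0214
```

```bash
python3 chk.py f7
```

```text
15.05 [ 0.5579 -0.1254  0.2895] [-1.7998e+02  1.0000e-01  8.6170e+01] F [-0.15  1.82 -3.57] tau [0.209 0.128 0.161] tip [0.573  0.1064 0.2485]
ball px in crop [156.62103426 487.17792431] tip [147.28928342 556.2780001 ]
```

View pics/f7.png

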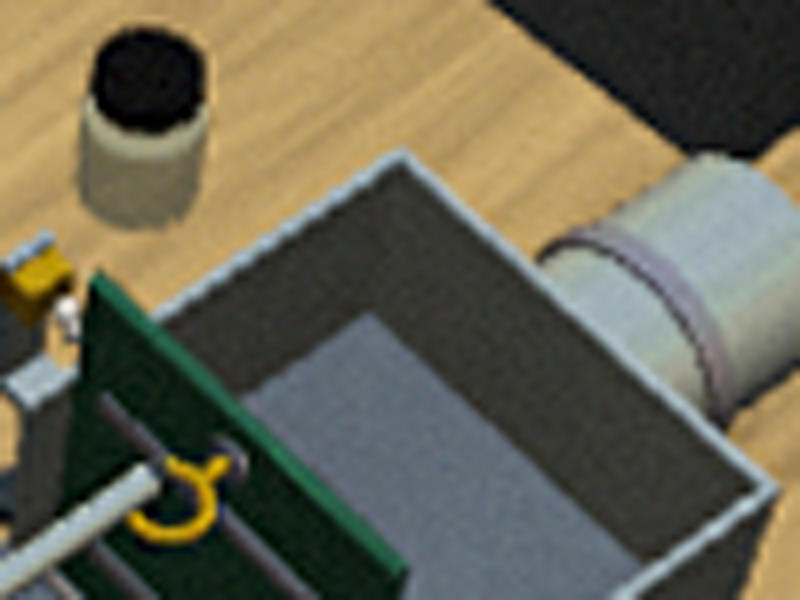

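Emit:
step_arm([
  {"ax": 0, "ay": 0, "az": 0, "x": 0, "y": -0.001, "z": 0, "claw": 0},
  {"ax": 0, "ay": 0, "az": 0, "x": 0, "y": -0.001, "z": 0, "claw": 0},
], squeeze=60)

```text
time_s: 15.3
tool_pos: [0.5581, -0.1257, 0.2895]
tool_rot: [-180.0, 0.1, 86.2]
force: [-0.1, 0.9, -3.2]
grip_width: 0.0217
```

Emit:
step_arm([
  {"ax": 0, "ay": 0, "az": 0, "x": 0, "y": -0.001, "z": 0, "claw": 0},
  {"ax": 0, "ay": 0, "az": 0, "x": 0, "y": -0.001, "z": 0, "claw": 0},
], squeeze=60)

```text
time_s: 15.5
tool_pos: [0.5581, -0.1264, 0.2895]
tool_rot: [-180.0, 0.0, 86.2]
force: [-0.5, 1.0, -2.2]
grip_width: 0.0213
```

Emit:
step_arm([
  {"ax": 0, "ay": 0, "az": 0, "x": 0, "y": -0.001, "z": 0, "claw": 0},
  {"ax": 0, "ay": 0, "az": 0, "x": 0, "y": -0.002, "z": 0, "claw": 0},
  {"ax": 0, "ay": 0, "az": 0, "x": 0, "y": -0.002, "z": 0, "claw": 0},
], squeeze=60)

```text
time_s: 15.8
tool_pos: [0.5582, -0.1288, 0.2898]
tool_rot: [180.0, 0.1, 86.2]
force: [-0.6, 0.0, -2.9]
grip_width: 0.0211
```

Emit:
step_arm([
  {"ax": 0, "ay": 0, "az": 0, "x": 0, "y": -0.001, "z": 0, "claw": 0},
  {"ax": 0, "ay": 0, "az": 0, "x": 0, "y": -0.0015, "z": 0, "claw": 0},
  {"ax": 0, "ay": 0, "az": 0, "x": 0, "y": -0.0015, "z": 0, "claw": 0},
], squeeze=60)

```text
time_s: 16.1
tool_pos: [0.5583, -0.13, 0.2898]
tool_rot: [180.0, 0.0, 86.2]
force: [-0.1, -0.2, -2.6]
grip_width: 0.0215
```

Emit:
step_arm([
  {"ax": 0, "ay": 0, "az": 0, "x": 0, "y": -0.001, "z": 0, "claw": 0},
  {"ax": 0, "ay": 0, "az": 0, "x": 0, "y": -0.001, "z": 0, "claw": 0},
], squeeze=60)

```text
time_s: 16.3
tool_pos: [0.5583, -0.1303, 0.2896]
tool_rot: [180.0, -0.0, 86.2]
force: [-0.7, 1.4, -3.5]
grip_width: 0.022
```

```bash
python3 chk.py f8
```

```text
16.3 [ 0.5583 -0.1303  0.2896] [ 1.7998e+02 -2.0000e-02  8.6220e+01] F [-0.68  1.37 -3.52] tau [ 0.065  0.017 -0.044] tip [0.5732 0.1015 0.2486]
ball px in crop [148.23748119 494.28091384] tip [139.10984276 563.27594922]
```

View pics/f8.png

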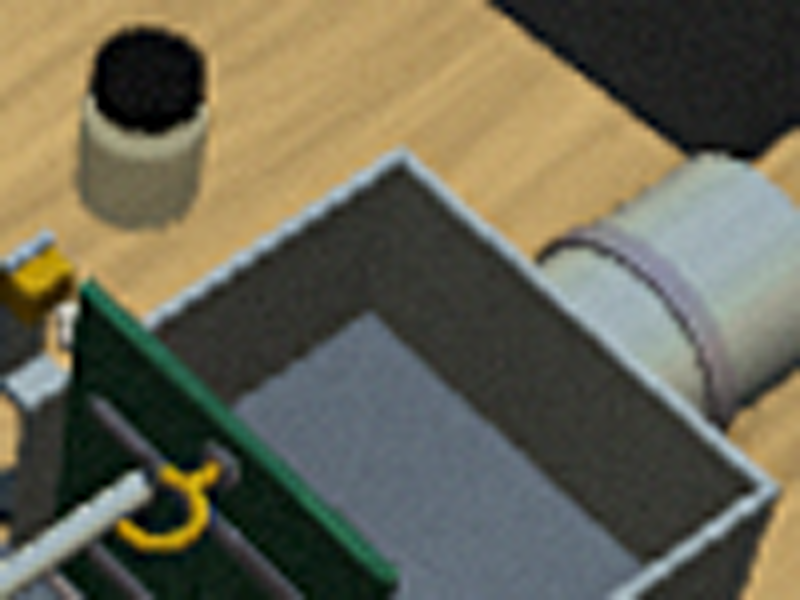

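Run:
```python
from h import *
s=cam('scene');h=np.array([.5748,.1445,.085]);n=np.array([.063,.998,0]);l=np.array([-.998,.063,0])
for th in(0,.03,.06):
    u=np.array([0,0,1])*np.cos(th)+n*np.sin(th); nn=n*np.cos(th)-np.array([0,0,1])*np.sin(th)
    for k,p in dict(topL=h+.093*l+.215*u,topLback=h+.093*l+.215*u+.01*nn,foot=h+.19*u,ring=h+.19*u-.033*nn,ringfront=h+.19*u-.053*nn).items(): print(th,k,((proj(s,p)-[350,100])*8+3.5).round(0))
```

```text
0 topL [ 76. 289.]
0 topLback [ 94. 277.]
0 foot [222. 470.]
0 ring [161. 513.]
0 ringfront [123. 538.]
0.03 topL [ 88. 282.]
0.03 topLback [106. 270.]
0.03 foot [232. 463.]
0.03 ring [172. 504.]
0.03 ringfront [134. 529.]
0.06 topL [100. 274.]
0.06 topLback [118. 263.]
0.06 foot [243. 456.]
0.06 ring [182. 496.]
0.06 ringfront [145. 520.]
```

The ring centre at crop (162,512) matches the shut prediction of (161,513). Now I'll build up the pull gradually.

Emit:
step_arm([
  {"ax": 0, "ay": 0, "az": 0, "x": 0, "y": -0.001, "z": 0, "claw": 0},
  {"ax": 0, "ay": 0, "az": 0, "x": 0, "y": -0.001, "z": 0, "claw": 0},
], squeeze=60)

```text
time_s: 16.55
tool_pos: [0.5584, -0.1306, 0.2895]
tool_rot: [-180.0, -0.1, 86.3]
force: [0.4, 2.6, -3.2]
grip_width: 0.0216
```

Emit:
step_arm([
  {"ax": 0, "ay": 0, "az": 0, "x": 0, "y": -0.001, "z": 0, "claw": 0},
  {"ax": 0, "ay": 0, "az": 0, "x": 0, "y": -0.001, "z": 0, "claw": 0},
], squeeze=60)

```text
time_s: 16.75
tool_pos: [0.5585, -0.1308, 0.2894]
tool_rot: [-180.0, -0.1, 86.3]
force: [1.0, 4.3, -2.9]
grip_width: 0.0212
```

Emit:
step_arm([
  {"ax": 0, "ay": 0, "az": 0, "x": 0, "y": -0.001, "z": 0, "claw": 0},
  {"ax": 0, "ay": 0, "az": 0, "x": 0, "y": -0.0015, "z": 0, "claw": 0},
  {"ax": 0, "ay": 0, "az": 0, "x": 0, "y": -0.0015, "z": 0, "claw": 0},
], squeeze=60)

```text
time_s: 17.05
tool_pos: [0.5587, -0.1309, 0.2892]
tool_rot: [-180.0, -0.2, 86.4]
force: [1.0, 6.5, -2.8]
grip_width: 0.021
```

Emit:
step_arm([
  {"ax": 0, "ay": 0, "az": 0, "x": 0, "y": -0.001, "z": 0, "claw": 0},
  {"ax": 0, "ay": 0, "az": 0, "x": 0, "y": -0.001, "z": 0, "claw": 0},
], squeeze=60)

```text
time_s: 17.25
tool_pos: [0.5588, -0.131, 0.2891]
tool_rot: [-180.0, -0.3, 86.4]
force: [0.0, 8.8, -3.1]
grip_width: 0.0215
```

Emit:
step_arm([
  {"ax": 0, "ay": 0, "az": 0, "x": 0, "y": -0.001, "z": 0, "claw": 0},
  {"ax": 0, "ay": 0, "az": 0, "x": 0, "y": -0.0015, "z": 0, "claw": 0},
  {"ax": 0, "ay": 0, "az": 0, "x": 0, "y": -0.0015, "z": 0, "claw": 0},
], squeeze=60)

```text
time_s: 17.55
tool_pos: [0.559, -0.1311, 0.2889]
tool_rot: [-180.0, -0.4, 86.5]
force: [1.9, 10.3, -3.2]
grip_width: 0.0215
```

```bash
python3 chk.py f9;python3 -c "
from h import *
print(status.get_obs()['force'])"
```

```text
17.55 [ 0.559  -0.1311  0.2889] [-179.96   -0.37   86.5 ] F [ 1.92 10.31 -3.2 ] tau [ 2.132 -0.218 -0.084] tip [0.5727 0.1008 0.2479]
ball px in crop [145.9726983  495.56493227] tip [136.90591501 564.50493282]
[ 1.4327714  10.19721934 -3.96247075]
```

View pics/f9.png

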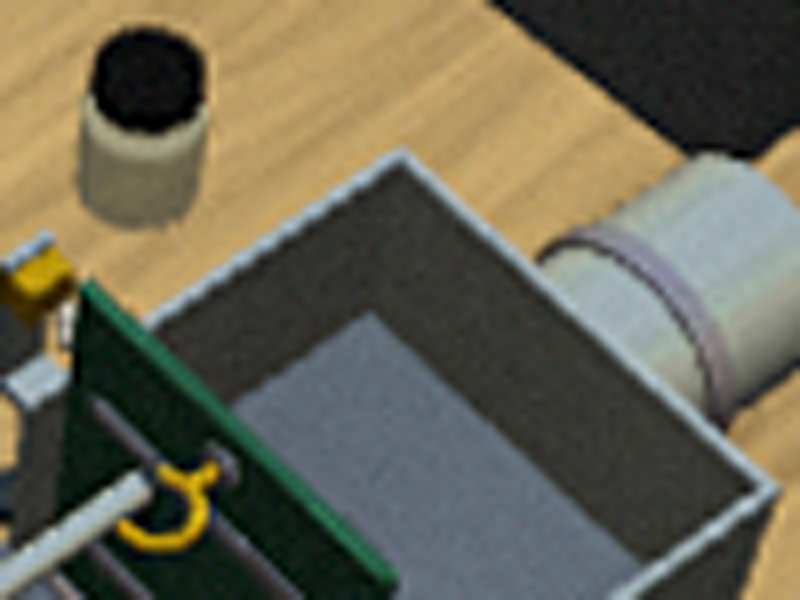

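The flap has not moved under load, so it is home. Raising the pull to about 12 N and holding it.

Emit:
step_arm([
  {"ax": 0, "ay": 0, "az": 0, "x": 0, "y": -0.0008, "z": 0, "claw": 0},
  {"ax": 0, "ay": 0, "az": 0, "x": 0, "y": -0.0008, "z": 0, "claw": 0},
  {"ax": 0, "ay": 0, "az": 0, "x": 0, "y": -0.0008, "z": 0, "claw": 0},
  {"ax": 0, "ay": 0, "az": 0, "x": 0, "y": -0.0008, "z": 0, "claw": 0},
  {"ax": 0, "ay": 0, "az": 0, "x": 0, "y": -0.0008, "z": 0, "claw": 0},
  {"ax": 0, "ay": 0, "az": 0, "x": 0, "y": -0.0008, "z": 0, "claw": 0},
], squeeze=60)

```text
time_s: 18.2
tool_pos: [0.5591, -0.1312, 0.2889]
tool_rot: [-180.0, -0.4, 86.5]
force: [0.8, 12.8, -4.7]
grip_width: 0.0216
```

Emit:
step_arm([
  {"ax": 0, "ay": 0, "az": 0, "x": 0, "y": 0, "z": 0, "claw": 0},
  {"ax": 0, "ay": 0, "az": 0, "x": 0, "y": 0, "z": 0, "claw": 0},
  {"ax": 0, "ay": 0, "az": 0, "x": 0, "y": 0, "z": 0, "claw": 0},
  {"ax": 0, "ay": 0, "az": 0, "x": 0, "y": 0, "z": 0, "claw": 0},
  {"ax": 0, "ay": 0, "az": 0, "x": 0, "y": 0, "z": 0, "claw": 0},
  {"ax": 0, "ay": 0, "az": 0, "x": 0, "y": 0, "z": 0, "claw": 0},
  {"ax": 0, "ay": 0, "az": 0, "x": 0, "y": 0, "z": 0, "claw": 0},
  {"ax": 0, "ay": 0, "az": 0, "x": 0, "y": 0, "z": 0, "claw": 0},
  {"ax": 0, "ay": 0, "az": 0, "x": 0, "y": 0, "z": 0, "claw": 0},
  {"ax": 0, "ay": 0, "az": 0, "x": 0, "y": 0, "z": 0, "claw": 0},
], squeeze=60)

```text
time_s: 19.2
tool_pos: [0.5591, -0.1312, 0.2889]
tool_rot: [-180.0, -0.4, 86.5]
force: [1.3, 12.2, -3.4]
grip_width: 0.0212
```

Held at about 12.5 N for over 1.5 s. Now easing off, centring the prong in the ring, then lifting out.

Emit:
step_arm([
  {"ax": 0, "ay": 0, "az": 0, "x": 0, "y": 0.002, "z": 0, "claw": 0},
  {"ax": 0, "ay": 0, "az": 0, "x": 0, "y": 0.004, "z": 0, "claw": 0},
  {"ax": 0, "ay": 0, "az": 0, "x": 0, "y": 0.006, "z": 0, "claw": 0},
  {"ax": 0, "ay": 0, "az": 0, "x": 0, "y": 0.008, "z": 0, "claw": 0},
  {"ax": 0, "ay": 0, "az": 0, "x": 0, "y": 0.01, "z": 0, "claw": 0},
  {"ax": 0, "ay": 0, "az": 0, "x": 0, "y": 0.012, "z": 0, "claw": 0},
  {"ax": 0, "ay": 0, "az": 0, "x": 0, "y": 0.014, "z": 0, "claw": 0},
  {"ax": 0, "ay": 0, "az": 0, "x": 0, "y": 0.014, "z": 0, "claw": 0},
  {"ax": 0, "ay": 0, "az": 0, "x": 0, "y": 0.014, "z": 0, "claw": 0},
], squeeze=60)

```text
time_s: 20.1
tool_pos: [0.5582, -0.1234, 0.2896]
tool_rot: [180.0, 0.0, 86.2]
force: [-0.2, -0.3, -2.7]
grip_width: 0.0217
```

```bash
python3 chk.py g1; python3 -c "
from h import *
im,c,o=shot('top','g1t'); crop(im,200,140,280,200,8,'g1t')"
```

```text
20.1 [ 0.5582 -0.1234  0.2896] [1.7999e+02 2.0000e-02 8.6220e+01] F [-0.2  -0.3  -2.66] tau [-0.097  0.078 -0.014] tip [0.5731 0.1084 0.2486]
ball px in crop [160.35038909 484.46863971] tip [150.92622458 553.61678583]
```

View pics/g1.png

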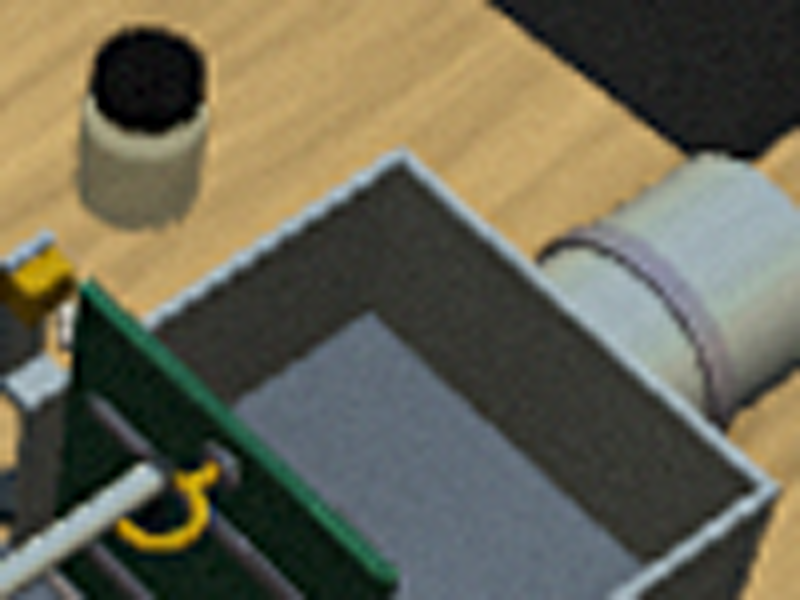

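View pics/g1t.png

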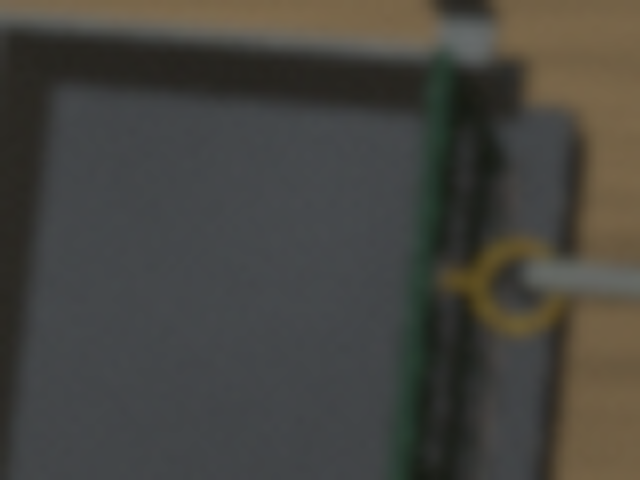

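The flap stays shut. In the top view the prong is free inside the ring (about (520,280) in the crop). Lifting straight out.

Emit:
step_arm([
  {"ax": 0, "ay": 0, "az": 0, "x": 0, "y": 0.001, "z": 0.004, "claw": 0},
  {"ax": 0, "ay": 0, "az": 0, "x": 0, "y": 0.001, "z": 0.01, "claw": 0},
  {"ax": 0, "ay": 0, "az": 0, "x": 0, "y": 0.001, "z": 0.017, "claw": 0},
  {"ax": 0, "ay": 0, "az": 0, "x": 0, "y": 0.001, "z": 0.025, "claw": 0},
  {"ax": 0, "ay": 0, "az": 0, "x": 0, "y": 0.001, "z": 0.033, "claw": 0},
  {"ax": 0, "ay": 0, "az": 0, "x": 0, "y": 0.001, "z": 0.041, "claw": 0},
  {"ax": 0, "ay": 0, "az": 0, "x": 0, "y": 0.001, "z": 0.05, "claw": 0},
  {"ax": 0, "ay": 0, "az": 0, "x": 0, "y": 0.001, "z": 0.06, "claw": 0},
  {"ax": 0, "ay": 0, "az": 0, "x": 0, "y": 0.001, "z": 0.07, "claw": 0},
  {"ax": 0, "ay": 0, "az": 0, "x": 0, "y": 0.001, "z": 0.07, "claw": 0},
], squeeze=60)

```text
time_s: 21.2
tool_pos: [0.559, -0.1225, 0.3615]
tool_rot: [179.8, 0.0, 86.2]
force: [0.5, 0.3, -2.3]
grip_width: 0.0216
```

```bash
python3 chk.py g2
python3 - <<'E'
from h import *
im,c,o=shot('wrist','g2w')
hsv=cv2.cvtColor(im,cv2.COLOR_RGB2HSV)
m=cv2.inRange(hsv,(0,150,60),(8,255,255))|cv2.inRange(hsv,(174,150,60),(180,255,255))
ys=np.nonzero(m[100:230,325])[0]+100;print('handle front row',ys.min())
for w in ('e_w','g2w'):
    hh=cv2.cvtColor(cv2.imread(f'pics/{w}.png'),cv2.COLOR_BGR2HSV)
    mm=cv2.inRange(hh,(0,150,60),(8,255,255))|cv2.inRange(hh,(174,150,60),(180,255,255)); print(w,[(v,(np.nonzero(mm[v,280:370])[0]+280)[[0,-1]]) for v in(160,190,220)],(np.nonzero(mm[100:230,325])[0]+100).min())
E
```

```text
21.2 [ 0.559  -0.1225  0.3615] [1.7983e+02 1.0000e-02 8.6230e+01] F [ 0.46  0.35 -2.3 ] tau [-0.082  0.032 -0.032] tip [0.5738 0.1093 0.3205]
ball px in crop [177.84867253 378.2758109 ] tip [167.60144157 452.87440473]
handle front row 155
e_w [(160, array([300, 349])), (190, array([301, 348])), (220, array([300, 347]))] 155
g2w [(160, array([300, 349])), (190, array([301, 348])), (220, array([301, 348]))] 155
```

View pics/g2.png

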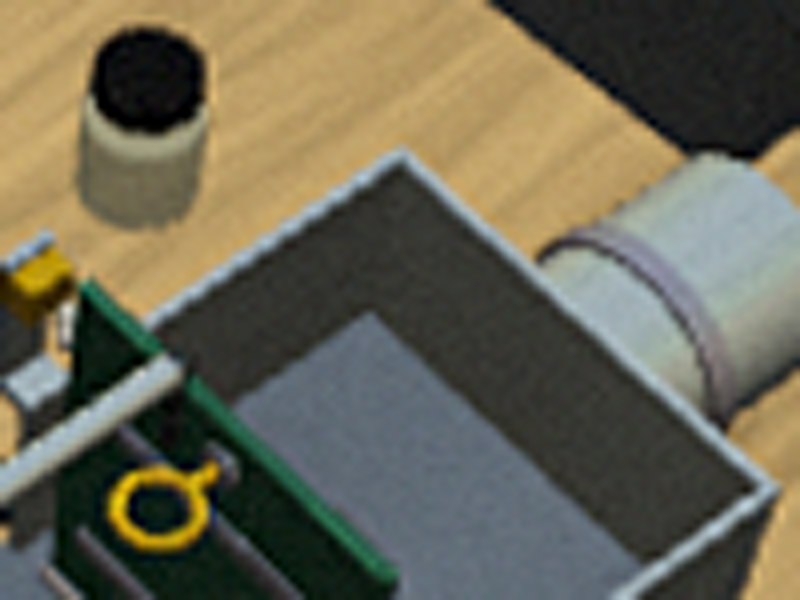

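View pics/g2w.png

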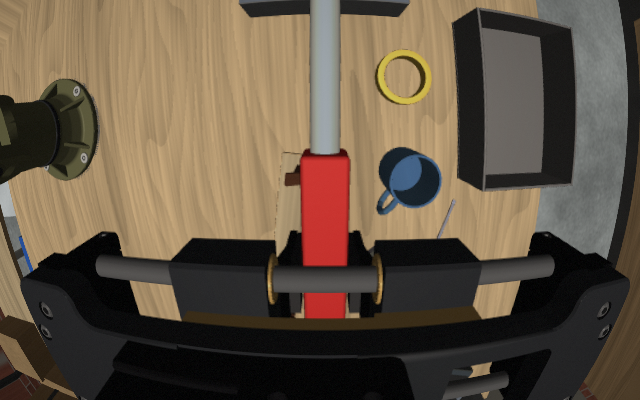

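The pole is clear of the eye, the flap is shut, and the handle sits unchanged in the hand (front edge at row 155 both times). Returning over the rack.

Emit:
step_arm([
  {"ax": 0, "ay": 0, "az": 0, "x": -0.004, "y": -0.02, "z": 0, "claw": 0},
  {"ax": 0, "ay": 0, "az": -1, "x": -0.012, "y": -0.045, "z": 0, "claw": 0},
  {"ax": 0, "ay": 0, "az": -2.5, "x": -0.025, "y": -0.075, "z": 0, "claw": 0},
  {"ax": 0, "ay": 0, "az": -4, "x": -0.04, "y": -0.105, "z": 0, "claw": 0},
  {"ax": 0, "ay": 0, "az": -6, "x": -0.053, "y": -0.13, "z": -0.01, "claw": 0},
  {"ax": 0, "ay": 0, "az": -7.6, "x": -0.0615, "y": -0.149, "z": -0.04, "claw": 0},
  {"ax": 0, "ay": 0, "az": -7.6, "x": -0.0615, "y": -0.149, "z": -0.08, "claw": 0},
  {"ax": 0, "ay": 0, "az": -7.6, "x": -0.0615, "y": -0.149, "z": -0.12, "claw": 0},
  {"ax": 0, "ay": 0, "az": -7.6, "x": -0.0615, "y": -0.149, "z": -0.15, "claw": 0},
  {"ax": 0, "ay": 0, "az": -7.6, "x": -0.0615, "y": -0.149, "z": -0.18, "claw": 0},
  {"ax": 0, "ay": 0, "az": -7.6, "x": -0.0615, "y": -0.149, "z": -0.2, "claw": 0},
  {"ax": 0, "ay": 0, "az": -7.6, "x": -0.0615, "y": -0.149, "z": -0.2, "claw": 0},
], squeeze=60)

```text
time_s: 22.5
tool_pos: [0.4934, -0.2709, 0.1557]
tool_rot: [-179.6, -0.0, 78.5]
force: [0.1, -0.5, -2.2]
grip_width: 0.0216
```

Emit:
step_arm([
  {"ax": 0, "ay": 0, "az": 0, "x": 0, "y": 0, "z": -0.01, "claw": 0},
  {"ax": 0, "ay": 0, "az": 0, "x": 0, "y": 0, "z": -0.025, "claw": 0},
  {"ax": 0, "ay": 0, "az": 0, "x": 0, "y": 0, "z": -0.04, "claw": 0},
  {"ax": 0, "ay": 0, "az": 0, "x": 0, "y": 0, "z": -0.05, "claw": 0},
  {"ax": 0, "ay": 0, "az": 0, "x": 0, "y": 0, "z": -0.055, "claw": 0},
  {"ax": 0, "ay": 0, "az": 0, "x": 0, "y": 0, "z": -0.055, "claw": 0},
  {"ax": 0, "ay": 0, "az": 0, "x": 0, "y": 0, "z": -0.055, "claw": 0},
], squeeze=60)

```text
time_s: 23.2
tool_pos: [0.497, -0.2715, 0.1049]
tool_rot: [180.0, 0.0, 78.6]
force: [-0.2, -0.1, -2.6]
grip_width: 0.0214
```

Run:
```python
from h import *
o=status.get_obs(); print(o['time_s'],o['tool_pos'].round(4),o['tool_rot'].round(2),o['force'].round(1))
im,c,_=shot('scene','h1'); crop(im,190,180,350,300,5,'h1z')
im,c,_=shot('wrist','h1w')
```

```text
23.2 [ 0.497  -0.2715  0.1049] [1.7996e+02 2.0000e-02 7.8630e+01] [-0.2 -0.1 -2.6]
```

View pics/h1z.png

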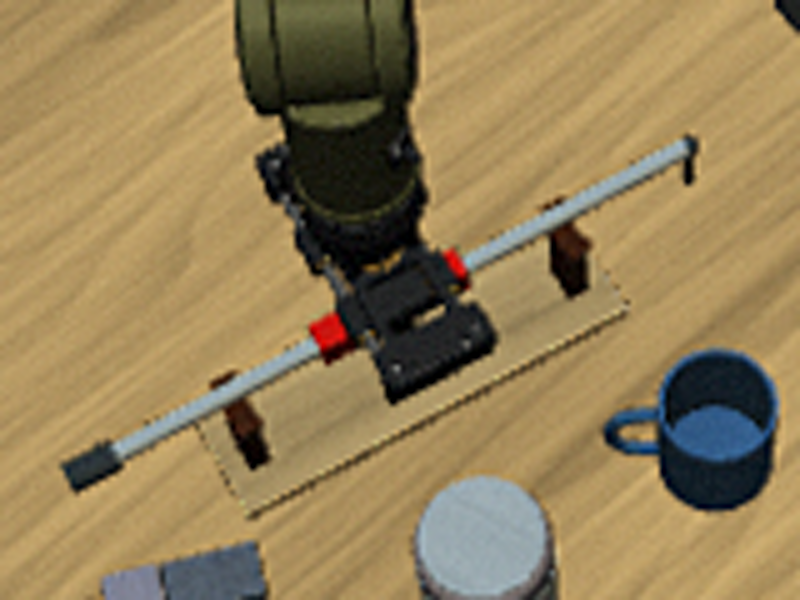

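View pics/h1w.png

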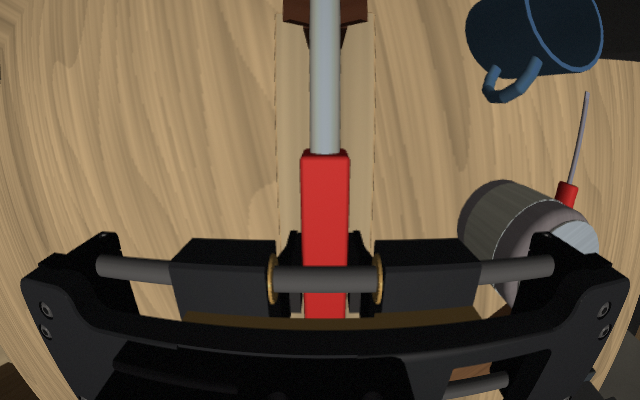

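The pole hangs over both V's. In the wrist view the shaft is centred in the front cradle at column 325. Lowering slowly.

Emit:
step_arm([
  {"ax": 0, "ay": 0, "az": 0, "x": 0, "y": 0, "z": -0.005, "claw": 0},
  {"ax": 0, "ay": 0, "az": 0, "x": 0, "y": 0, "z": -0.01, "claw": 0},
  {"ax": 0, "ay": 0, "az": 0, "x": 0, "y": 0, "z": -0.014, "claw": 0},
  {"ax": 0, "ay": 0, "az": 0, "x": 0, "y": 0, "z": -0.017, "claw": 0},
  {"ax": 0, "ay": 0, "az": 0, "x": 0, "y": 0, "z": -0.019, "claw": 0},
  {"ax": 0, "ay": 0, "az": 0, "x": 0, "y": 0, "z": -0.021, "claw": 0},
  {"ax": 0, "ay": 0, "az": 0, "x": 0, "y": 0, "z": -0.0225, "claw": 0},
  {"ax": 0, "ay": 0, "az": 0, "x": 0, "y": 0, "z": -0.0225, "claw": 0},
], squeeze=60)

```text
time_s: 24.1
tool_pos: [0.4974, -0.2716, 0.0825]
tool_rot: [179.9, 0.0, 78.7]
force: [0.5, 0.9, -0.4]
grip_width: 0.0216
```

Emit:
step_arm([
  {"ax": 0, "ay": 0, "az": 0, "x": 0, "y": 0, "z": -0.0005, "claw": 0},
  {"ax": 0, "ay": 0, "az": 0, "x": 0, "y": 0, "z": -0.0005, "claw": 0},
  {"ax": 0, "ay": 0, "az": 0, "x": 0, "y": 0, "z": -0.0005, "claw": 0},
], squeeze=10)

```text
time_s: 24.4
tool_pos: [0.497, -0.2714, 0.0817]
tool_rot: [180.0, 0.0, 78.6]
force: [1.2, -1.1, -0.9]
grip_width: 0.0222
```

Emit:
step_arm([
  {"ax": 0, "ay": 0, "az": 0, "x": 0, "y": 0, "z": -0.0005, "claw": 0},
  {"ax": 0, "ay": 0, "az": 0, "x": 0, "y": 0, "z": -0.0005, "claw": 0},
  {"ax": 0, "ay": 0, "az": 0, "x": 0, "y": 0, "z": -0.0005, "claw": 28},
  {"ax": 0, "ay": 0, "az": 0, "x": 0, "y": 0, "z": -0.0005, "claw": 35},
  {"ax": 0, "ay": 0, "az": 0, "x": 0, "y": 0, "z": -0.0005, "claw": 45},
  {"ax": 0, "ay": 0, "az": 0, "x": 0, "y": 0, "z": -0.0005, "claw": 60},
  {"ax": 0, "ay": 0, "az": 0, "x": 0, "y": 0, "z": -0.0005, "claw": 80},
  {"ax": 0, "ay": 0, "az": 0, "x": 0, "y": 0, "z": -0.0005, "claw": 80},
  {"ax": 0, "ay": 0, "az": 0, "x": 0, "y": 0, "z": -0.0005, "claw": 80},
  {"ax": 0, "ay": 0, "az": 0, "x": 0, "y": 0, "z": -0.0005, "claw": 80},
], squeeze=3)

```text
time_s: 25.4
tool_pos: [0.4967, -0.2713, 0.0811]
tool_rot: [180.0, 0.0, 78.6]
force: [0.9, -0.6, 0.0]
grip_width: 0.0669
```

Emit:
step_arm([
  {"ax": 0, "ay": 0, "az": 0, "x": 0, "y": 0, "z": 0.01, "claw": 80},
  {"ax": 0, "ay": 0, "az": 0, "x": 0, "y": 0, "z": 0.03, "claw": 80},
  {"ax": 0, "ay": 0, "az": 0, "x": 0, "y": 0, "z": 0.06, "claw": 80},
  {"ax": 0, "ay": 0, "az": 0, "x": 0, "y": 0, "z": 0.1, "claw": 80},
  {"ax": 0, "ay": 0, "az": 0, "x": 0, "y": 0, "z": 0.14, "claw": 80},
  {"ax": 0, "ay": 0, "az": 0, "x": 0, "y": 0, "z": 0.18, "claw": 80},
  {"ax": 0, "ay": 0, "az": 0, "x": 0, "y": 0, "z": 0.2, "claw": 80},
  {"ax": 0, "ay": 0, "az": 0, "x": 0, "y": 0, "z": 0.2, "claw": 80},
  {"ax": 0, "ay": 0, "az": 0, "x": 0, "y": 0, "z": 0.2, "claw": 80},
])

```text
time_s: 26.3
tool_pos: [0.4967, -0.2713, 0.2814]
tool_rot: [180.0, -0.0, 78.6]
force: [1.5, 0.1, -0.2]
grip_width: 0.0698
```

Run:
```python
from h import *
im,c,o=shot('wrist','i1w'); print(o['time_s'],o['tool_pos'].round(4),o['tool_rot'].round(2),o['force'].round(1),o['grip_width'])
hsv=cv2.cvtColor(im,cv2.COLOR_RGB2HSV); m=cv2.inRange(hsv,(0,150,60),(8,255,255))|cv2.inRange(hsv,(174,150,60),(180,255,255)); m[:,360:]=0;m[:,:290]=0
P=[]
ys=np.nonzero(m.any(1))[0]; print(ys.min(),ys.max())
for v in range(ys.min()+5,ys.max()-5,15):
    u=np.nonzero(m[v])[0]; a=onz(c,(u.min()-.5,v),.103);b=onz(c,(u.max()+.5,v),.103); P.append((a+b)/2)
P=np.array(P);d=P[0]-P[-1];print('yaw',np.degrees(np.arctan2(d[1],d[0])))
e1=onz(c,(325,ys.min()-.5),.103);e2=onz(c,(324.5,ys.max()+.5),.103);print(np.linalg.norm(e1-e2),(e1+e2)/2, P.mean(0))
im,c,_=shot('scene','i1'); crop(im,190,180,350,300,5,'i1z'); crop(im,335,100,465,220,5,'i1f')
```

```text
26.3 [ 0.4967 -0.2713  0.2814] [ 1.7996e+02 -1.0000e-02  7.8620e+01] [ 1.5  0.1 -0.2] 0.06976062924598815
54 225Traceback (most recent call last):
  File "<stdin>", line 7, in <module>
    return umr_minimum(a, axis, None, out, keepdims, initial, where)
ValueError: zero-size array to reduction operation minimum which has no identity
```

Run:
```python
from h import *
im,c,o=shot('wrist','i2w')
hsv=cv2.cvtColor(im,cv2.COLOR_RGB2HSV); m=cv2.inRange(hsv,(0,150,60),(8,255,255))|cv2.inRange(hsv,(174,150,60),(180,255,255)); m[:,360:]=0;m[:,:290]=0;m[:100]=0
P=[]
ys=np.nonzero(m.sum(1)>255*10)[0]; print(ys.min(),ys.max())
for v in range(ys.min()+5,ys.max()-5,15):
    u=np.nonzero(m[v])[0]; a=onz(c,(u.min()-.5,v),.103);b=onz(c,(u.max()+.5,v),.103); P.append((a+b)/2)
P=np.array(P);d=P[0]-P[-1];print('yaw',np.degrees(np.arctan2(d[1],d[0])))
e1=onz(c,(325,ys.min()-.5),.103);e2=onz(c,(324.5,ys.max()+.5),.103);print(np.linalg.norm(e1-e2),(e1+e2)/2)
im,c,_=shot('scene','i1'); crop(im,190,190,350,290,5,'i1z'); crop(im,335,100,465,220,5,'i1f')
```

```text
130 225
yaw 78.28464447209602
0.107963821653827 [ 0.49584787 -0.2685674   0.103     ]
```

View pics/i1z.png

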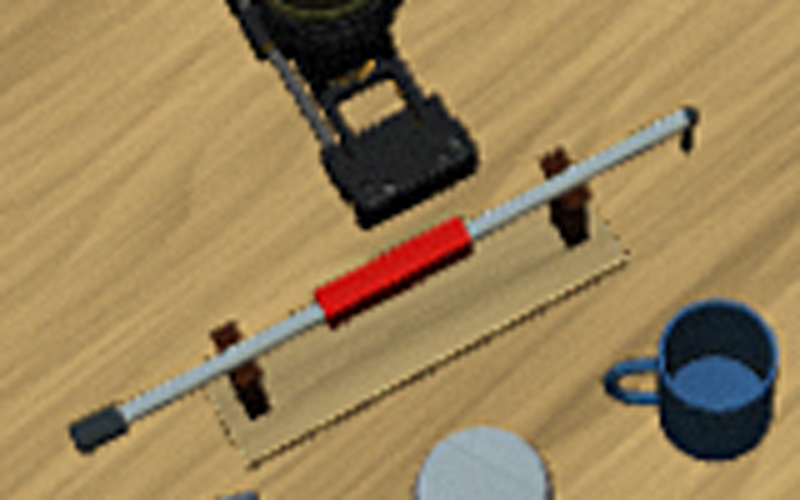

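View pics/i1f.png

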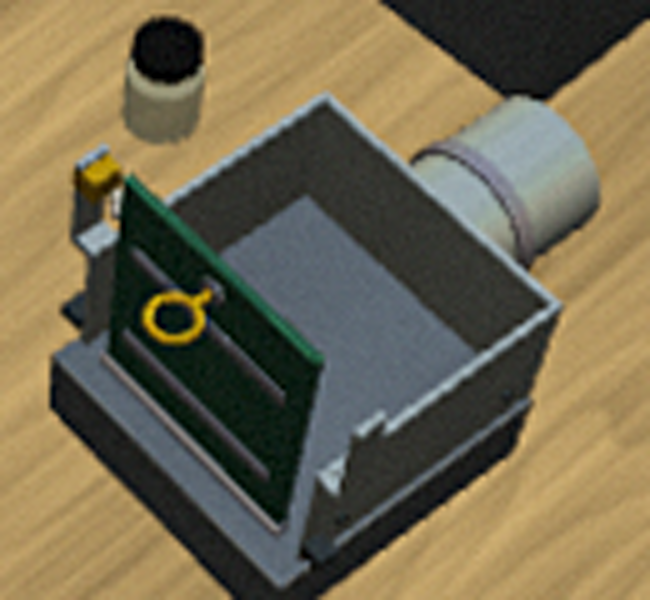

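View pics/i1.png

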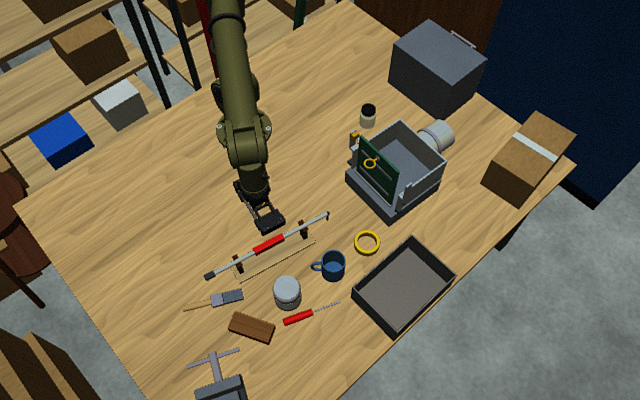

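The pole lies as at the start: its handle, weight, ball and hanging prong are at the same pixels to within about 1 px. The flap is shut, the bystanders have not moved, and the arm is clear. Handing in.

```bash
python3 -c "
from cell import workorder
print(workorder.sign_off())"
```

```text
the job is handed in; nothing more can be done
None
```

I closed the flap with the hook pole, held the pull, laid the pole back in its cradles and handed the job in at about 26 s of the 72 s allowed. I got no verdict back.

- **Closing and sealing:** the prong went into the eye without touching it. Every pull reading up to and through the catch was 7.6 N or less. Once home, the flap did not move in the picture while the pull was raised. I then held the pull for over a second, with readings of 12.8 and 12.2 N. I only see the force at the end of each move, so brief peaks in between were not recorded. The highest reading was 12.8 N in the pull direction, or about 13.7 N if the weight of the pole is included.
- **Pole back in the rack:** the handle's centre measured (0.496, -0.269), against (0.4975, -0.269) at the start. The yaw was 78.3° against 78.7°. In the scene picture, the end weight, hook ball and hanging prong are back at their starting pixels to within about 1 px.
- **Everything else:** after I lifted off, the flap was still shut in the picture, the bystanders had not visibly moved, and the open gripper was about 0.2 m above the pole.
- **Disagreements:** one triangulation of the ball at the hook end, partly from the blurred top picture, was off by about 6 mm. I used the wrist and scene camera values instead, which agreed with each other. My last handle check also measured 108 mm instead of 110 mm because of the edge mask, and its first run crashed on a script error, so I reran it.

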